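# Load the pin rack with specimen carriers under lock-out

### The arm

A 7-joint arm with a two-finger parallel gripper is mounted at the origin on a cart in front of the work surface, level with it; the furniture and walls round the work are solid. World frame = base frame: x ahead of the robot, y to its left, z up, the work surface at z = 0. Lengths are in m, angles in rad, forces in N, time in s.
With the tool pointing down it reaches from about 0.4 to 0.9 m from the base axis. Payload 5.5 kg.
Tool frame: the origin (TCP) lies on the centre line of the jaws, within the pads' length; the fingertips stand 17 mm ahead of it and the grasp point (between the pads) lies 2 mm behind it; z points along the fingers, y is the line along which they close (so a half turn about z gives the same grasp; the last joint's range is limited). The gripper opens to 92 mm and grips with 3 to 60 N. Pads are 19 mm wide; open, the fingers measure 130 mm over their backs; the gripper's body (75 mm by 190 mm) begins 47 mm behind the grasp point.
Start: joints at [-1, 0.501, -0.427, 1.55, 0.221, 1.138, -0.21], TCP at [0.197, 0.619, 0.244] pointing down, gripper open.
Joint ranges: [-2.88, 2.88], [-0.31, 2.03], [-1.54, 1.56], [0.2, 2.42], [-1.41, 4.55], [0.19, 2.02], [-2.57, 2.57]. Speed limits (rad/s): [2.57, 2.57, 3.14, 3.14, 3.14, 3.14, 3.14].

### API

Orientations are given as a unit quaternion [x, y, z, w].
In Python, from plant import * gives the robot as it stands.
- The arm moves only by the tool move_arm, never from a script. Its argument "series" is a list of rows, each an object with "offset": the shift along the world's x, y, z each as a share of 150 mm, from -1 to 1, a list of three; "delta_rot": the turn, a rotation vector about the world's x, y, z each as a share of 360 degrees, from -1 to 1, a list of three; "claw": the opening, from -1 (shut) to 1 (fully open). A call has exactly 10 rows; each row is the pose to reach, as a shift and turn from the pose commanded when the call began, turning the shorter way round; what a row does not reach only later rows make up. A row lasts 1/8 s, in which the tool goes at most 62.5 mm and 10.7 degrees, less where a joint would pass 70% of its speed; a pose out of reach is approached as far as the arm can. A call with a number of a shift or a turn outside -1 to 1 is refused whole. A call with a gripper value outside its range is refused whole. The fingers move at their own pace and stop on an object; "newtons" is the grip in N (left out, the last holds). Time passes only in rows, so rows that repeat a pose let the fingers close, or fill a call up. It gives the time, the measured TCP pose, the force, the opening and the grip force at its end, in the units of the state.
- observe(): the state, without advancing time (a new reading comes with each control period).
- read_camera(name): name is "side" or "top" or "wrist"; returns a dict with "image" (384x512x3 uint8, blue, green, red), "range_z" (384x512 float32, m along the optical axis (not along the pixel's ray), 0 where there is no reading), "fx", "fy", "cx", "cy" (pixels), "cam_to_world" (4x4, takes a point from camera to world coordinates); the wrist camera has in their place "hand_eye" (4x4, takes a point from camera to tool coordinates, whose origin is the TCP and whose axes are the flange's). Camera axes: x right, y up, looking along -z (the intrinsics and any distortion apply to the point x, -y, -z); pixel columns grow to the right and rows downward; lengths in m; the calibration is good to about 2 mm. The wrist camera is an equidistant fisheye: a pixel r from the principal point sees the ray r / f radians off the axis. A picture is of the moment at which its call begins: read the wrist's pose just before it.
- sign_off(): hands the job in; it is judged then, once.
The state is a dict: "time": time; "qpos": joint angles; "joint_vel": joint speeds; "tau": joint torques, N m; "position": TCP position; "ee_rot": TCP orientation; "wrist_force": force on the tool from outside, world axes, zero at the start; "moment": the same for the moment, N m; "finger_gap": opening from 0.0 (shut) to 1.0 (fully open); "finger_force": force on a finger pad.
Only numpy, scipy, OpenCV 4.12 (cv2) and the standard library are available. Lean on these libraries where they do the work, as an engineer would, in place of code of your own. Each camera call takes 0.05 s, during which the arm holds its last target. There are 200 camera calls.

### The job

The safety plug is in the grey controller box: first pull it out and put it fully home in the plain parking block, so that the rack is dead. Then hang every specimen carrier that stands on the table on the rack, one to a pin, by sliding the open side slot of its strap over the pin and letting it down until the pin sits up in the notch and the carrier hangs freely; last, bring the safety plug back and seat it fully home in the controller box. Leave the other things on the table where they are.

Things in the scene. Friction and masses are not known exactly. Their poses are not given: they have to be found in the camera images.
- pin_rack: Pin rack fixed to the table: aluminium beam 20 x 330 x 20 mm along its y, 124 to 144 mm above the table, on two posts behind it (x = 10 to 30, y = +-145; feet back to x = 70). Origin on the table under the beam's middle; z up; -x is the front, towards the robot, where three headed steel pins stick out, 120 mm apart. No clip: carriers hang by weight alone.
- pin_1 (a point): On the axis of a pin, half way along its free length, at rack x = -45, y = 120, z = 134 mm; axes as the rack's. The pin is a level rod of 10 mm diameter along x, from the beam face (35 mm behind this point) to a round head of 22 mm diameter, 5 mm thick, starting 35 mm in front; the head cannot pass through a carrier's slot.
- pin_2 (a point): On the axis of a pin, half way along its free length, at rack x = -45, y = 0, z = 134 mm; axes as the rack's. The pin is a level rod of 10 mm diameter along x, from the beam face (35 mm behind this point) to a round head of 22 mm diameter, 5 mm thick, starting 35 mm in front; the head cannot pass through a carrier's slot.
- pin_3 (a point): On the axis of a pin, half way along its free length, at rack x = -45, y = -120, z = 134 mm; axes as the rack's. The pin is a level rod of 10 mm diameter along x, from the beam face (35 mm behind this point) to a round head of 22 mm diameter, 5 mm thick, starting 35 mm in front; the head cannot pass through a carrier's slot.
- carrier_1: Specimen carrier, stands on the table (None if absent); all alike, 0.25 kg, mostly foot. Origin: centre of foot underside, z up. Dark foot 56 x 60 x 12 mm with coupons to z = 20; above it a 6 mm thick strap in the y-z plane, y = -25 to 25, top z = 131, with an L-shaped slot (see notch point); on top a black square grip post 16 x 16 mm on the axis, z = 131 to 175.
- carrier_2: Specimen carrier, stands on the table (None if absent); all alike, 0.25 kg, mostly foot. Origin: centre of foot underside, z up. Dark foot 56 x 60 x 12 mm with coupons to z = 20; above it a 6 mm thick strap in the y-z plane, y = -25 to 25, top z = 131, with an L-shaped slot (see notch point); on top a black square grip post 16 x 16 mm on the axis, z = 131 to 175.
- carrier_3: Specimen carrier, stands on the table (None if absent); all alike, 0.25 kg, mostly foot. Origin: centre of foot underside, z up. Dark foot 56 x 60 x 12 mm with coupons to z = 20; above it a 6 mm thick strap in the y-z plane, y = -25 to 25, top z = 131, with an L-shaped slot (see notch point); on top a black square grip post 16 x 16 mm on the axis, z = 131 to 175.
- notch_1 (a point): Where the pin axis lies in carrier_1's notch when hung: carrier x = 0, y = 0, z = 114 mm; carrier axes. The strap's slot: a mouth 16 mm high (z = 85 to 101), open at the +y edge (y = 25), running in to y = -7; at its inner end a notch goes up, y = -7 to 7, upright sides to z = 114, then a V roof (45 degrees) with its apex at z = 121. Hung, the foot is 20 mm over the table.
- notch_2 (a point): Where the pin axis lies in carrier_2's notch when hung: carrier x = 0, y = 0, z = 114 mm; carrier axes. The strap's slot: a mouth 16 mm high (z = 85 to 101), open at the +y edge (y = 25), running in to y = -7; at its inner end a notch goes up, y = -7 to 7, upright sides to z = 114, then a V roof (45 degrees) with its apex at z = 121. Hung, the foot is 20 mm over the table.
- notch_3 (a point): Where the pin axis lies in carrier_3's notch when hung: carrier x = 0, y = 0, z = 114 mm; carrier axes. The strap's slot: a mouth 16 mm high (z = 85 to 101), open at the +y edge (y = 25), running in to y = -7; at its inner end a notch goes up, y = -7 to 7, upright sides to z = 114, then a V roof (45 degrees) with its apex at z = 121. Hung, the foot is 20 mm over the table.
- controller: Controller box, fixed to the table: grey plastic, 80 x 66 mm, 45 mm high, black panel with two lenses on its -x face and a cable gland on its +x face; the larger of the two socket blocks. Origin: centre of the underside.
- controller_socket (a point): Centre of the mouth of the socket in the controller's top face, 45 mm above its underside: an upright oblong hole 24 mm along x by 16 mm along y, 26 mm deep, chamfered; axes as the controller's.
- parking_block: Parking block, fixed to the table: plain aluminium block 52 x 52 mm, 36 mm high, the smaller of the two socket blocks. Origin: centre of the underside.
- parking_socket (a point): Centre of the mouth of the same kind of oblong hole (24 mm along x by 16 mm along y, 26 mm deep, chamfered) in the parking block's top face, 36 mm above its underside; axes as the block's.
- plug: Safety plug, loose, 0.06 kg, at first home in the controller's socket. Origin: centre of its lower end, z up. Steel shank 22 x 14 mm (x by y), z = 0 to 22; black shoulder 36 x 28 mm, z = 22 to 28, rests on the block when home; black grip block 26 x 18 mm (x by y), z = 28 to 72. Its x goes along the socket's x, either way round. No latch or friction: about 1 mm play a side.
- plug_shoulder (a point): Centre of the underside of the plug's shoulder (plug z = 22 mm); at the socket's mouth point when home.
- tape: Bystander: roll of tan tape lying flat, 72 x 84 x 24 mm, loose; origin centre of the underside.
- brown_bottle: Bystander: brown reagent bottle with cap, 55 mm across, 107 mm high, loose; origin centre of the underside.
- stopwatch_b: Bystander: black stopwatch lying flat, 67 x 58 x 19 mm, loose; origin centre of the underside.

How it is judged:
On the way, in this order (a step that is already met when the one before it is completed fails the run):
1. the safety plug is fully home in the parking block and let go (horizontal distance between plug_shoulder and parking_socket below 0.003 m and z of plug_shoulder in the frame of parking_socket between -0.003 and 0.0025 m and angle between the x axis of plug and the x axis of parking_socket, either way round below 0.12 rad and angle between plug's own z axis and vertical below 0.1 rad and contact force between plug and the fingers below 0.1 N), for 0.2 s.
2. every carrier present hangs on a pin by its notch and is let go (((x of notch_1 in the frame of pin_1 between -0.036 and 0.036 m and y of notch_1 in the frame of pin_1 between -0.004 and 0.004 m and z of notch_1 in the frame of pin_1 between -0.003 and 0.003 m) or (x of notch_1 in the frame of pin_2 between -0.036 and 0.036 m and y of notch_1 in the frame of pin_2 between -0.004 and 0.004 m and z of notch_1 in the frame of pin_2 between -0.003 and 0.003 m) or (x of notch_1 in the frame of pin_3 between -0.036 and 0.036 m and y of notch_1 in the frame of pin_3 between -0.004 and 0.004 m and z of notch_1 in the frame of pin_3 between -0.003 and 0.003 m)) and angle between each of carrier_1, carrier_2, carrier_3's own z axis and vertical below 0.35 rad and contact force between each of carrier_1, carrier_2, carrier_3 and the fingers below 0.1 N and linear speed of each of carrier_1, carrier_2, carrier_3 below 0.2 m/s and ((x of notch_2 in the frame of pin_1 between -0.036 and 0.036 m and y of notch_2 in the frame of pin_1 between -0.004 and 0.004 m and z of notch_2 in the frame of pin_1 between -0.003 and 0.003 m) or (x of notch_2 in the frame of pin_2 between -0.036 and 0.036 m and y of notch_2 in the frame of pin_2 between -0.004 and 0.004 m and z of notch_2 in the frame of pin_2 between -0.003 and 0.003 m) or (x of notch_2 in the frame of pin_3 between -0.036 and 0.036 m and y of notch_2 in the frame of pin_3 between -0.004 and 0.004 m and z of notch_2 in the frame of pin_3 between -0.003 and 0.003 m)) and ((x of notch_3 in the frame of pin_1 between -0.036 and 0.036 m and y of notch_3 in the frame of pin_1 between -0.004 and 0.004 m and z of notch_3 in the frame of pin_1 between -0.003 and 0.003 m) or (x of notch_3 in the frame of pin_2 between -0.036 and 0.036 m and y of notch_3 in the frame of pin_2 between -0.004 and 0.004 m and z of notch_3 in the frame of pin_2 between -0.003 and 0.003 m) or (x of notch_3 in the frame of pin_3 between -0.036 and 0.036 m and y of notch_3 in the frame of pin_3 between -0.004 and 0.004 m and z of notch_3 in the frame of pin_3 between -0.003 and 0.003 m)) and distance between notch_1 and notch_2 above 0.08 m and distance between each of notch_1, notch_2 and notch_3 above 0.08 m), for 0.2 s.
3. the safety plug is back fully home in the controller box (horizontal distance between plug_shoulder and controller_socket below 0.003 m and z of plug_shoulder in the frame of controller_socket between -0.003 and 0.0025 m and angle between the x axis of plug and the x axis of controller_socket, either way round below 0.12 rad and angle between plug's own z axis and vertical below 0.1 rad and contact force between plug and the fingers below 0.1 N), for 0.2 s.
At the end, for the whole second after the job is handed in: Plug home in the controller (shoulder within 3 mm sideways, 2.5 mm in height, 0.12 rad); each carrier present hangs near still, one to a pin, notch point within 4 mm sideways and 3 mm in height of the pin axis, tilt under 0.35 rad; all let go; bystanders within 25 mm (all of step 2 and all of step 3 and linear speed of plug below 0.05 m/s); the robot touches nothing.
It fails at once if the roll of tape is shoved about (more than 25 mm) (distance of tape from where it was at the start of the episode above 0.025 m).
It fails at once if the brown bottle is shoved about (more than 25 mm) (distance of brown_bottle from where it was at the start of the episode above 0.025 m).
It fails at once if the stopwatch is shoved about (more than 25 mm) (distance of stopwatch_b from where it was at the start of the episode above 0.025 m).
Of carrier_1, carrier_2, carrier_3 only 2 to 3 are there at a start; the rules pass over those that are not, and their reading is None.
At some moment in a run one of carrier_1, carrier_2, carrier_3 may be knocked a few centimetres aside while the robot is not near it.
It also fails if it takes over 210 s, if anything falls off the work surface, if the arm or the gripper's body presses on something with over 40 N, if the wrist force passes 120 N, or if a joint passes its speed limit or range.

## Working session

There is one attempt and no reset: what is moved stays moved. The work goes in short steps, Python scripts to look and compute and a tool call to move; the robot and the scene stay as the last step left them, time stands still between calls to the robot, and variables do not carry over. Pictures are saved under pics/ and viewed, at most 14 in all, crops included, and the job is handed in when it is done.

Besides the shell and the picture viewer there is one more tool, called in YAML: its name, and indented under it one key for each argument. move_arm: Moves the arm, as the interface text tells. Shift numbers are shares of 150 mm and turn numbers shares of 360 degrees, none past 1 either way. Its arguments: {"type":"object","properties":{"series":{"type":"array","items":{"type":"object","properties":{"offset":{"type":"array","items":{"type":"number"}},"delta_rot":{"type":"array","items":{"type":"number"}},"claw":{"type":"number"}}}},"newtons":{"type":"number"}},"required":["series"]}

```bash
mkdir -p pics; ls; cat > h.py <<'E'
from plant import *
import numpy as np, cv2
from scipy.spatial.transform import Rotation as R
def cloud(c,T=None):
    z=c["range_z"]; v,u=np.mgrid[:z.shape[0],:z.shape[1]]
    p=np.stack([(u-c["cx"])/c["fx"]*z,-(v-c["cy"])/c["fy"]*z,-z],-1)
    T=c["cam_to_world"]; T=np.array(T)
    w=p@T[:3,:3].T+T[:3,3]; w[z==0]=np.nan
    return w
E
python3 - <<'E'
from h import *
s=observe(); print(s)
for n in("top","side"):
    c=read_camera(n); np.savez(f"pics/{n}0.npz",**c); cv2.imwrite(f"pics/{n}0.png",c["image"])
    print(n,{k:v for k,v in c.items() if k not in("image","range_z")})
a=np.hstack([cv2.imread("pics/top0.png"),cv2.imread("pics/side0.png")])
cv2.imwrite("pics/t0.png",cv2.resize(cv2.imread("pics/top0.png"),(800,600),interpolation=cv2.INTER_CUBIC))
cv2.imwrite("pics/s0.png",cv2.resize(cv2.imread("pics/side0.png"),(800,600),interpolation=cv2.INTER_CUBIC))
E
```

```text
pics
{'time': 0.0, 'qpos': array([-0.99978769,  0.50186875, -0.42678212,  1.55146002,  0.22081465,
        1.13830452, -0.21029559]), 'joint_vel': array([-0.00057645, -0.00049576,  0.001557  ,  0.00057315,  0.00205412,
       -0.00085822,  0.00195841]), 'tau': array([ 4.62853877e-04, -5.66616297e+01, -5.81674486e+00, -2.79102427e+01,
       -6.89831818e-02,  3.13126529e-02,  1.95258713e-04]), 'position': array([0.19677798, 0.61878708, 0.24266026]), 'ee_rot': array([ 1.53268009e-01,  9.88184161e-01, -9.74234870e-04, -1.77551291e-04]), 'wrist_force': array([ 0.15056871, -0.05476994,  0.19686456]), 'moment': array([0.04001792, 0.04544707, 0.05146558]), 'finger_force': 0.0, 'finger_gap': 1.000882555681249}
top {'fx': 361.31919706871514, 'fy': 361.31919706871514, 'cx': 253.87107779134288, 'cy': 194.09333506413893, 'cam_to_world': array([[-0.01802141,  0.981707  , -0.1895431 ,  0.40293309],
       [-0.99957245, -0.01332431,  0.02602643,  0.04231505],
       [ 0.02302479,  0.18993109,  0.9815274 ,  1.09918214],
       [ 0.        ,  0.        ,  0.        ,  1.        ]])}
side {'fx': 475.99996487267396, 'fy': 475.99996487267396, 'cx': 255.2866229954435, 'cy': 198.47570845798856, 'cam_to_world': array([[-0.8989932 ,  0.25372614, -0.35697938, -0.02944638],
       [-0.43750162, -0.48288071,  0.75856348,  1.34831687],
       [ 0.02008893,  0.83812246,  0.54511207,  1.05326258],
       [ 0.        ,  0.        ,  0.        ,  1.        ]])}
```

View pics/t0.png

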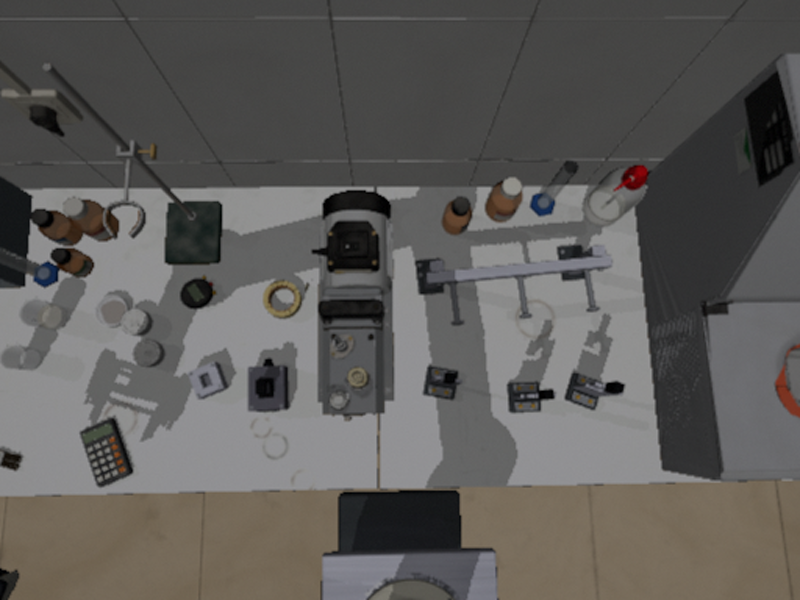

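View pics/s0.png

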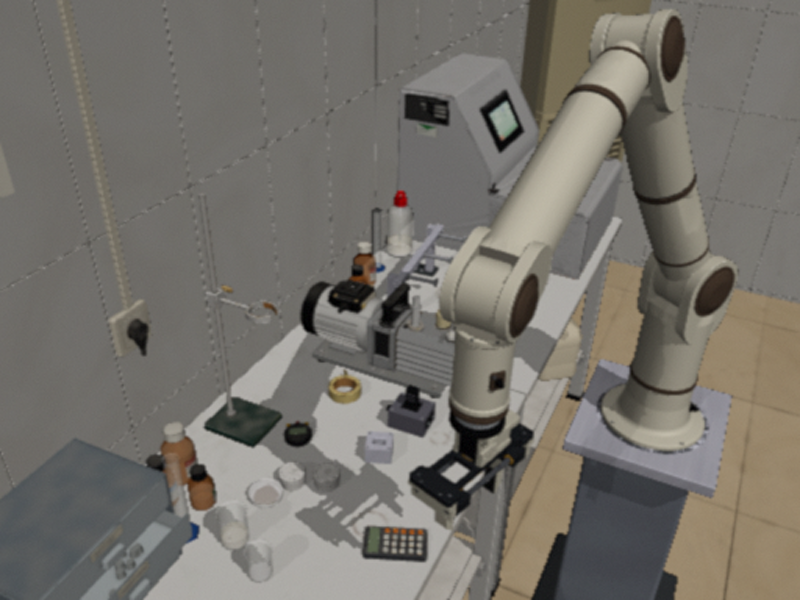

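The top view shows the controller with the plug at (267,385), the parking block at (208,380), three carriers at (440,380), (525,395) and (585,390), and the rack with pin heads at about (458,322), (525,314) and (592,308). The pump stands between the two work areas. Next I'll measure with depth.

```bash
python3 - <<'E'
from h import *
c=dict(np.load("pics/top0.npz")); w=cloud(c)
def crop(name,u0,u1,v0,v1,k):
    cv2.imwrite(name,cv2.resize(c["image"][v0:v1,u0:u1],None,fx=k,fy=k,interpolation=cv2.INTER_CUBIC))
crop("pics/c1.png",260,410,150,270,5)
crop("pics/c2.png",110,200,210,275,8)
z=w[...,2]
def blobs(lo,hi,u0,u1,v0,v1,mn=3):
    m=((z>lo)&(z<hi)).astype(np.uint8); k=np.zeros_like(m); k[v0:v1,u0:u1]=1; m&=k
    n,l,s,ce=cv2.connectedComponentsWithStats(m)
    for i in range(1,n):
        if s[i,4]<mn: continue
        p=w[l==i]; r=cv2.minAreaRect((p[:,:2]*1000).astype(np.float32))
        print(lo,"px",ce[i].round(0),s[i,4],"mean",p.mean(0).round(4),"rect",np.round(r[0],1),np.round(r[1],1),round(r[2],1))
blobs(.165,.185,260,410,225,275)
blobs(.009,.024,260,410,225,275)
blobs(.03,.16,260,410,225,275)
blobs(.03,.05,110,200,220,275)
blobs(.065,.1,110,200,220,275)
blobs(.115,.15,260,410,150,215)
blobs(.1,.4,200,255,110,275,20)
print("table",np.nanmedian(z[260:300,100:400]), z[270,60:140:20])
E
```

```text
0.165 px [288. 242.] 41 mean [ 0.4568 -0.0665  0.1738] rect [456.5 -66.8] [15.6 15.1] 85.1
0.165 px [395. 248.] 47 mean [ 0.4366 -0.3411  0.1726] rect [ 436.8 -342.1] [16.  15.6] 66.3
0.165 px [350. 252.] 41 mean [ 0.4271 -0.2246  0.1732] rect [ 426.9 -225.4] [14.  12.8] 88.5
0.009 px [280. 246.] 232 mean [ 0.4542 -0.0612  0.0158] rect [457.2 -65.7] [58.9 55.4] 79.5
0.009 px [372. 251.] 238 mean [ 0.4336 -0.3354  0.0158] rect [ 436.5 -341.3] [58.8 55.7] 70.4
0.009 px [335. 254.] 286 mean [ 0.4274 -0.2231  0.016 ] rect [ 427.6 -225.2] [60.  53.2] 89.0
0.03 px [283. 243.] 74 mean [ 0.4565 -0.0619  0.1061] rect [455.5 -66.1] [49.8 12.5] 73.7
0.03 px [382. 249.] 160 mean [ 0.4371 -0.3363  0.095 ] rect [ 435.1 -340.6] [49.  14.1] 53.9
0.03 px [338. 253.] 58 mean [ 0.4267 -0.2097  0.1104] rect [ 428.9 -210.1] [19.  13.2] 82.5
0.03 px [354. 252.] 4 mean [ 0.4278 -0.2488  0.1304] rect [ 427.8 -248.8] [2.8 1.8] 0.8
0.03 px [131. 243.] 298 mean [0.4682 0.3732 0.036 ] rect [468.7 373.3] [52.3 52.5] 22.5
0.03 px [170. 248.] 560 mean [0.4511 0.2569 0.0445] rect [454.2 259.8] [90.  67.9] 1.9
0.065 px [167. 248.] 85 mean [0.4511 0.257  0.0905] rect [451.3 258.9] [18.1 24.6] 89.5
0.115 px [332. 176.] 1483 mean [ 0.6348 -0.1999  0.1411] rect [ 618.1 -201.3] [115.8 330.3] 5.1
0.1 px [226. 192.] 5940 mean [0.5943 0.0913 0.1495] rect [596.4  94.4] [135.1 395.7] 89.1
table -0.00028680098677513755 [ 0.00105239  0.00046676 -0.00035712  0.00078655]
```

View pics/c1.png

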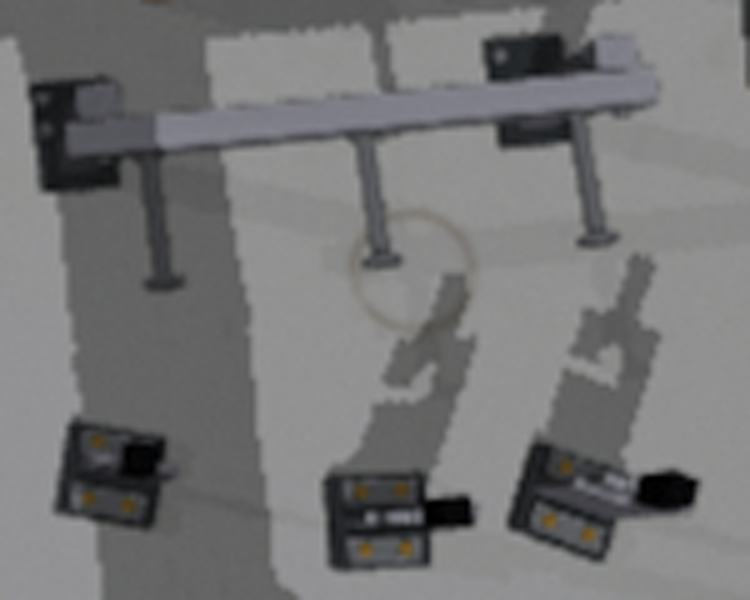

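View pics/c2.png

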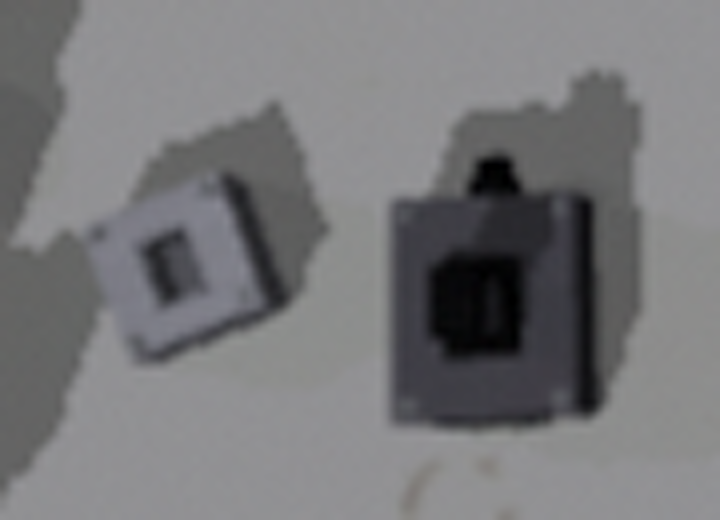

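The carrier shadows at (410,385) and (595,370) show that B's and C's slots open to the image left, which is world +y. A's shadow isn't visible. The parking block is turned about 22°, and its hole's long axis leans up-left. I'll refine the rack and block fits, then move over the plug.

```bash
cat >> h.py <<'E'
def rect(w,m):
    n,l,s,ce=cv2.connectedComponentsWithStats(m.astype(np.uint8))
    i=1+np.argmax(s[1:,4]); p=w[l==i]; return p,cv2.minAreaRect((p[:,:2]*1000).astype(np.float32))
E
python3 - <<'E'
from h import *
for n in("top","side"):
    c=dict(np.load(f"pics/{n}0.npz")); w=cloud(c); x,y,z=w[...,0],w[...,1],w[...,2]
    for nm,b in dict(park=(.41,.53,.32,.43,.032,.040),ctrl=(.39,.51,.2,.31,.041,.049),plug=(.42,.49,.23,.29,.086,.1)).items():
        try:
            p,r=rect(w,(x>b[0])&(x<b[1])&(y>b[2])&(y<b[3])&(z>b[4])&(z<b[5])); print(n,nm,len(p),p.mean(0).round(4),np.round(r[0],1),np.round(r[1],1),round(r[2],1))
        except Exception as e: print(n,nm,e)
    m=(x>.5)&(x<.72)&(y<-.02)&(y>-.4)&(z>.11)&(z<.155); p=w[m]
    yw=np.radians(5)
    for _ in range(3):
        q=p[:,:2]@np.array([[np.cos(yw),-np.sin(yw)],[np.sin(yw),np.cos(yw)]])  # rack-aligned coords
        xb=np.median(q[:,0][q[:,0]>np.percentile(q[:,0],50)]); sel=abs(q[:,0]-xb)<.011
        a=np.polyfit(q[sel,1],q[sel,0],1)[0]; yw-=np.arctan(a)
    print(n,"rack yaw",np.degrees(yw),"beam x",q[sel,0].min(),q[sel,0].max(),"y",q[sel,1].min(),q[sel,1].max(),"z",np.median(p[sel,2]))
    pin=q[:,0]<xb-.025
    for k in (-.12,0,.12):
        yc=np.median(q[sel,1]); s=pin&(abs(q[:,1]-(q[sel,1].min()+q[sel,1].max())/2-k)<.03)
        if s.sum(): print("pin",k,s.sum(),"y",np.median(q[s,1]),"xmin",q[s,0].min(),"z",np.percentile(p[s,2],[50,90]), p[s].mean(0))
c=dict(np.load("pics/top0.npz")); w=cloud(c)
for y0 in np.arange(0,.2,.02):
    s=(abs(w[...,1]-y0-.01)<.01)&(w[...,0]>.35)&(w[...,0]<.8)
    zz=w[s]; print(round(y0,2),[round(float(np.nanmax(zz[(zz[:,0]>a)&(zz[:,0]<a+.1),2],initial=0)),2) for a in (.35,.45,.55,.65)])
E
```

```text
top park 288 [0.4684 0.3731 0.036 ] [468.8 373.2] [52.  52.5] 22.0
top ctrl 495 [0.4519 0.258  0.0453] [451.2 259.6] [79.8 67.1] 2.2
top plug 68 [0.4513 0.2587 0.0941] [451.3 259.1] [17.9 24.5] 89.0
top rack yaw 4.999218179647905 beam x 0.619448661564847 0.6413753400878114 y -0.41950619376111814 -0.08916122775244843 z 0.14359712623184906
pin -0.12 100 y -0.37225008215327204 xmin 0.5406317413438693 z [0.13736988 0.14221694] [ 0.59907909 -0.32146518  0.13767095]
pin 0 100 y -0.252599836891918 xmin 0.5407724740300244 z [0.13774776 0.14242816] [ 0.58965822 -0.20239115  0.13806845]
pin 0.12 97 y -0.13325855253663937 xmin 0.5409596644815426 z [0.13783272 0.14122153] [ 0.57822937 -0.08354173  0.13803898]
side park 179 [0.464  0.3765 0.0356] [465.2 375.7] [52.4 57.2] 20.1
side ctrl 246 [0.4445 0.2658 0.0446] [448.1 262.1] [81.8 73.2] 2.7
side plug 44 [0.4465 0.264  0.0926] [447.1 263.9] [24.4 24.4] 7.3
side rack yaw 4.1309857476619305 beam x 0.6184724411060668 0.640213151721082 y -0.41194276117780243 -0.07523023569126976 z 0.14230796619232355
pin -0.12 41 y -0.3640983521698946 xmin 0.5399017128161083 z [0.13464529 0.13839082] [ 0.59469643 -0.32043986  0.13452618]
pin 0 45 y -0.24357375854284732 xmin 0.539466786923391 z [0.1359504  0.14061638] [ 0.58485969 -0.19924403  0.13562315]
pin 0.12 50 y -0.12399660634471772 xmin 0.5377664571030117 z [0.13459439 0.1397571 ] [ 0.5751947  -0.08044137  0.1349446 ]
0.0 [0.01, 0.01, 0.01, 0.01]
0.02 [0.03, 0.03, 0.13, 0.13]
0.04 [0.14, 0.14, 0.2, 0.18]
0.06 [0.18, 0.19, 0.2, 0.19]
0.08 [0.18, 0.2, 0.2, 0.19]
0.1 [0.16, 0.22, 0.2, 0.19]
0.12 [0.16, 0.22, 0.2, 0.18]
0.14 [0.13, 0.14, 0.2, 0.17]
0.16 [0.03, 0.03, 0.03, 0.16]
0.18 [0.01, 0.01, 0.02, 0.02]
```

move_arm:
  series:
    - {"offset":[0.4,-0.4,0.3],"claw":1}
    - {"offset":[0.8,-0.8,0.3]}
    - {"offset":[1,-1,0.3]}
    - {"offset":[1,-1,0.3]}
    - {"offset":[1,-1,0.3]}
    - {"offset":[1,-1,0.3]}
    - {"offset":[1,-1,0.3]}
    - {"offset":[1,-1,0.3]}
    - {"offset":[1,-1,0.3]}
    - {"offset":[1,-1,0.3]}

```text
invalid input
```

move_arm:
  series:
    - {"offset":[0.3,-0.3,0.1],"delta_rot":[0,0,0.01],"claw":1}
    - {"offset":[0.6,-0.6,0.1],"delta_rot":[0,0,0.02],"claw":1}
    - {"offset":[0.9,-0.9,0.1],"delta_rot":[0,0,0.03],"claw":1}
    - {"offset":[1,-1,0.1],"delta_rot":[0,0,0.05],"claw":1}
    - {"offset":[1,-1,0.1],"delta_rot":[0,0,0.05],"claw":1}
    - {"offset":[1,-1,0.1],"delta_rot":[0,0,0.05],"claw":1}
    - {"offset":[1,-1,0.1],"delta_rot":[0,0,0.05],"claw":1}
    - {"offset":[1,-1,0.1],"delta_rot":[0,0,0.05],"claw":1}
    - {"offset":[1,-1,0.1],"delta_rot":[0,0,0.05],"claw":1}
    - {"offset":[1,-1,0.1],"delta_rot":[0,0,0.05],"claw":1}
  newtons: 20

```text
time: 1.35
position: [0.3466, 0.4697, 0.2587]
ee_rot: [-0.003, 1.0, 0.0, -0.0]
wrist_force: [0.0, -0.0, 0.6]
finger_gap: 1.004
finger_force: 0.0
```

move_arm:
  series:
    - {"offset":[0.25,-0.4,0],"delta_rot":[0,0,0],"claw":1}
    - {"offset":[0.5,-0.8,0],"delta_rot":[0,0,0],"claw":1}
    - {"offset":[0.6,-1,0],"delta_rot":[0,0,0],"claw":1}
    - {"offset":[0.6,-1,0],"delta_rot":[0,0,0],"claw":1}
    - {"offset":[0.6,-1,0],"delta_rot":[0,0,0],"claw":1}
    - {"offset":[0.6,-1,0],"delta_rot":[0,0,0],"claw":1}
    - {"offset":[0.6,-1,0],"delta_rot":[0,0,0],"claw":1}
    - {"offset":[0.6,-1,0],"delta_rot":[0,0,0],"claw":1}
    - {"offset":[0.6,-1,0],"delta_rot":[0,0,0],"claw":1}
    - {"offset":[0.6,-1,0],"delta_rot":[0,0,0],"claw":1}

```text
time: 2.6
position: [0.4368, 0.3195, 0.2587]
ee_rot: [-0.003, 1.0, -0.0, -0.0]
wrist_force: [-0.1, -0.4, -0.5]
finger_gap: 0.998
finger_force: 0.0
```

```bash
cat >> h.py <<'E'
def wrist(save=None):
    s=observe(); c=read_camera("wrist")
    z=c["range_z"]; v,u=np.mgrid[:z.shape[0],:z.shape[1]]
    a=(u-c["cx"])/c["fx"]; b=(v-c["cy"])/c["fy"]; th=np.hypot(a,b); k=np.tan(th)/np.maximum(th,1e-9)
    p=np.stack([a*k*z,-b*k*z,-z],-1); H=np.array(c["hand_eye"]); p=p@H[:3,:3].T+H[:3,3]
    w=R.from_quat(s["ee_rot"]).apply(p.reshape(-1,3)).reshape(p.shape)+s["position"]; w[z==0]=np.nan
    if save: cv2.imwrite(f"pics/{save}.png",c["image"]); np.savez(f"pics/{save}.npz",w=w,image=c["image"])
    return s,c,w
def show(w,bx):
    x,y,z=w[...,0],w[...,1],w[...,2]
    for nm,b in bx.items():
        try:
            p,r=rect(w,(x>b[0])&(x<b[1])&(y>b[2])&(y<b[3])&(z>b[4])&(z<b[5])); print(nm,len(p),p.mean(0).round(4),np.round(r[0],1),np.round(r[1],1),round(r[2],1))
        except Exception as e: print(nm,e)
E
python3 - <<'E'
from h import *
s,c,w=wrist("w1"); print(s["position"],s["qpos"].round(2),c["fx"],c["cx"],c["cy"],np.array(c["hand_eye"]).round(3))
show(w,dict(park=(.41,.53,.32,.43,.030,.042),ctrl=(.39,.51,.2,.31,.039,.051),plug=(.42,.49,.23,.29,.086,.1),table=(.3,.6,.1,.5,-.01,.01)))
cv2.imwrite("pics/w1b.png",cv2.resize(c["image"],(800,600)))
E
```

```text
[0.43683118 0.31952776 0.25870721] [-0.35  0.28 -0.39  1.81  0.12  1.07  0.79] 297.3186396354542 253.05323526330866 191.9112598936415 [[ 0.001  0.958  0.288  0.077]
 [ 1.    -0.001 -0.001  0.001]
 [-0.     0.288 -0.958 -0.142]
 [ 0.     0.     0.     1.   ]]
park 1386 [0.4685 0.374  0.0372] [469.3 374.1] [53.1 52.8] 21.8
ctrl 2533 [0.449  0.262  0.0464] [452.5 260. ] [80.7 67.3] 2.0
plug 383 [0.4511 0.2613 0.0953] [452.4 260.5] [25.2 17.7] 2.7
table 41018 [0.4201 0.3176 0.0014] [448.2 300. ] [296.5 400. ] 0.0
```

View pics/w1b.png

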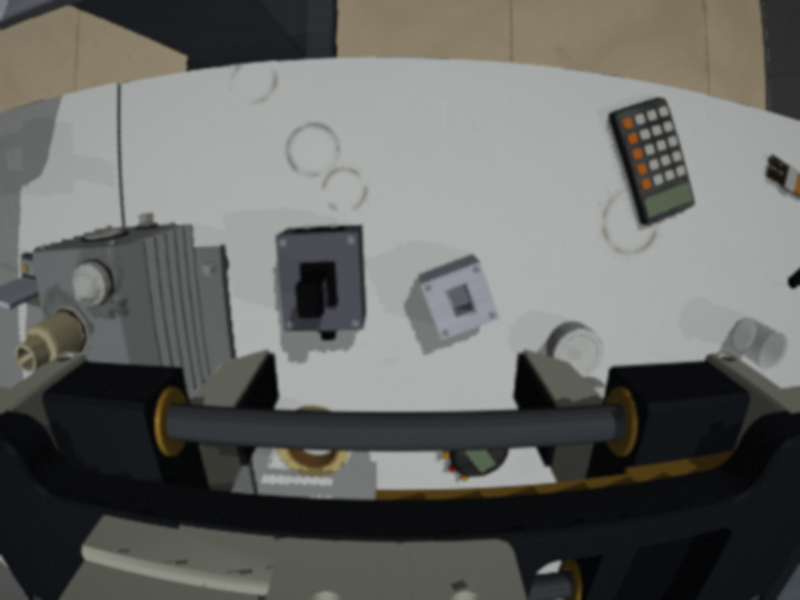

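The wrist view shows the controller and plug at (320,280) and the parking block at (458,300). Depth fits agree with the top camera to about 1 mm: plug at (0.452, 0.260), park at (0.469, 0.374) with yaw 22°. Now I'll descend onto the plug.

move_arm:
  series:
    - {"offset":[0.05,-0.2,0],"delta_rot":[0,0,0.006],"claw":1}
    - {"offset":[0.1,-0.4,0],"delta_rot":[0,0,0.006],"claw":1}
    - {"offset":[0.1,-0.4,-0.3],"delta_rot":[0,0,0.006],"claw":1}
    - {"offset":[0.1,-0.4,-0.6],"delta_rot":[0,0,0.006],"claw":1}
    - {"offset":[0.1,-0.4,-0.85],"delta_rot":[0,0,0.006],"claw":1}
    - {"offset":[0.1,-0.4,-0.9],"delta_rot":[0,0,0.006],"claw":1}
    - {"offset":[0.1,-0.4,-0.9],"delta_rot":[0,0,0.006],"claw":1}
    - {"offset":[0.1,-0.4,-0.9],"delta_rot":[0,0,0.006],"claw":1}
    - {"offset":[0.1,-0.4,-0.9],"delta_rot":[0,0,0.006],"claw":1}
    - {"offset":[0.1,-0.4,-0.9],"delta_rot":[0,0,0.006],"claw":1}

```text
time: 3.9
position: [0.4524, 0.2597, 0.1246]
ee_rot: [-0.022, 1.0, 0.0, 0.001]
wrist_force: [0.3, 1.1, -0.1]
finger_gap: 0.998
finger_force: 0.0
```

```bash
python3 - <<'E'
from h import *
w=np.load("pics/w1.npz")["w"]; x,y,z=w[...,0],w[...,1],w[...,2]
d=np.hypot(x-.469,y-.374); m=(d<.02)&(z<.031); p=w[m]; print(m.sum(), cv2.minAreaRect((p[:,:2]*1000).astype(np.float32)), np.percentile(p[:,2],[5,50]))
w=cloud(dict(np.load("pics/top0.npz")));x,y,z=w[...,0],w[...,1],w[...,2]
d=np.hypot(x-.469,y-.374); m=(d<.02)&(z<.031); p=w[m]; print(m.sum(), cv2.minAreaRect((p[:,:2]*1000).astype(np.float32)), np.percentile(p[:,2],[5,50]))
s,c,w=wrist("w2"); print(s["position"],s["ee_rot"])
show(w,dict(ctrl=(.39,.51,.2,.31,.039,.051),plug=(.42,.49,.23,.29,.086,.1)))
E
```

```text
207 ((471.9565124511719, 375.02093505859375), (19.590078353881836, 16.213768005371094), 22.518692016601562) [0.01047778 0.01191636]
42 ((469.2757263183594, 376.6258850097656), (21.356121063232422, 12.574277877807617), 21.65520668029785) [0.00776708 0.01162967]
[0.45240812 0.25969802 0.1246101 ] [-2.20131931e-02  9.99757374e-01  2.90479298e-04  7.26904004e-04]
ctrl 5931 [0.4463 0.2596 0.0465] [453.1 259.8] [81.4 66.2] 2.4
plug 1162 [0.4501 0.2599 0.0954] [452.1 260.2] [26.6 18. ] 2.4
```

move_arm:
  series:
    - {"offset":[0,0,-0.12],"delta_rot":[0,0,0],"claw":1}
    - {"offset":[0,0,-0.24],"delta_rot":[0,0,0],"claw":1}
    - {"offset":[0,0,-0.34],"delta_rot":[0,0,0],"claw":1}
    - {"offset":[0,0,-0.34],"delta_rot":[0,0,0],"claw":1}
    - {"offset":[0,0,-0.34],"delta_rot":[0,0,0],"claw":-1}
    - {"offset":[0,0,-0.34],"delta_rot":[0,0,0],"claw":-1}
    - {"offset":[0,0,-0.34],"delta_rot":[0,0,0],"claw":-1}
    - {"offset":[0,0,-0.34],"delta_rot":[0,0,0],"claw":-1}
    - {"offset":[0,0,-0.34],"delta_rot":[0,0,0],"claw":-1}
    - {"offset":[0,0,-0.34],"delta_rot":[0,0,0],"claw":-1}
  newtons: 20

```text
time: 5.2
position: [0.4519, 0.2594, 0.0728]
ee_rot: [-0.022, 1.0, 0.0, 0.0]
wrist_force: [-0.2, -0.0, -0.3]
finger_gap: 0.394
finger_force: 0.0
```

```bash
python3 - <<'E'
from h import *
s=observe(); print(s["position"],s["ee_rot"],s["wrist_force"],s["finger_gap"],s["finger_force"])
E
```

```text
[0.45191487 0.25944668 0.07277138] [-2.20052787e-02  9.99757854e-01  1.40618667e-05  1.58475882e-05] [-0.15620695 -0.02987328 -0.30838069] 0.39431589170636133 0.0
```

move_arm:
  series:
    - {"offset":[0,0,0],"delta_rot":[0,0,0],"claw":-1}
    - {"offset":[0,0,0],"delta_rot":[0,0,0],"claw":-1}
    - {"offset":[0,0,0],"delta_rot":[0,0,0],"claw":-1}
    - {"offset":[0,0,0],"delta_rot":[0,0,0],"claw":-1}
    - {"offset":[0,0,0.06],"delta_rot":[0,0,0],"claw":-1}
    - {"offset":[0,0,0.12],"delta_rot":[0,0,0],"claw":-1}
    - {"offset":[0,0,0.18],"delta_rot":[0,0,0],"claw":-1}
    - {"offset":[0,0,0.25],"delta_rot":[0,0,0],"claw":-1}
    - {"offset":[0,0,0.3],"delta_rot":[0,0,0],"claw":-1}
    - {"offset":[0,0,0.3],"delta_rot":[0,0,0],"claw":-1}
  newtons: 20

```text
time: 6.45
position: [0.4524, 0.2597, 0.1186]
ee_rot: [-0.022, 1.0, 0.0, 0.001]
wrist_force: [0.3, 0.4, -1.2]
finger_gap: 0.193
finger_force: 20.0
```

```bash
python3 - <<'E'
from h import *
s,c,w=wrist("w3"); print(s["position"],s["ee_rot"],s["qpos"].round(2))
show(w,dict(park=(.41,.53,.32,.43,.030,.042),ctrl=(.39,.51,.2,.31,.039,.051),plug=(.42,.49,.23,.29,.12,.15)))
E
```

```text
[0.45240259 0.25973602 0.11858392] [-2.20035862e-02  9.99757580e-01  3.36037953e-04  7.14429379e-04] [-0.3   0.43 -0.34  1.98  0.2   0.76  0.87]
park 2347 [0.4633 0.3741 0.0369] [469.7 374.2] [53.9 52.6] 22.5
ctrl 5041 [0.4351 0.259  0.0463] [442.6 259.5] [60.3 65.9] 2.3
plug 1838 [0.4419 0.2605 0.1343] [443.  260.8] [ 7.5 36.1] 4.4
```

move_arm:
  series:
    - {"offset":[0.03,0.2,0],"delta_rot":[0,0,0.014],"claw":-1}
    - {"offset":[0.06,0.4,0],"delta_rot":[0,0,0.028],"claw":-1}
    - {"offset":[0.09,0.6,0],"delta_rot":[0,0,0.042],"claw":-1}
    - {"offset":[0.115,0.76,0],"delta_rot":[0,0,0.055],"claw":-1}
    - {"offset":[0.115,0.76,0],"delta_rot":[0,0,0.055],"claw":-1}
    - {"offset":[0.115,0.76,-0.07],"delta_rot":[0,0,0.055],"claw":-1}
    - {"offset":[0.115,0.76,-0.14],"delta_rot":[0,0,0.055],"claw":-1}
    - {"offset":[0.115,0.76,-0.18],"delta_rot":[0,0,0.055],"claw":-1}
    - {"offset":[0.115,0.76,-0.18],"delta_rot":[0,0,0.055],"claw":-1}
    - {"offset":[0.115,0.76,-0.18],"delta_rot":[0,0,0.055],"claw":-1}
  newtons: 20

```text
time: 7.75
position: [0.4693, 0.3735, 0.0909]
ee_rot: [-0.193, 0.981, 0.0, 0.0]
wrist_force: [-0.1, -0.3, -0.5]
finger_gap: 0.195
finger_force: 20.0
```

```bash
python3 - <<'E'
from h import *
s,c,w=wrist("w4"); print(s["position"],2*np.degrees(np.arcsin(s["ee_rot"][0])),s["wrist_force"])
show(w,dict(park=(.41,.53,.32,.43,.030,.042),plug=(.43,.51,.33,.42,.1,.12)))
E
```

```text
[0.46930336 0.37348069 0.09090304] -22.31345174820128 [-0.1207065  -0.31769662 -0.45923328]
park 2481 [0.4563 0.3684 0.0371] [461.7 370.8] [35.9 51.9] 22.5
plug 1388 [0.4598 0.3704 0.1099] [460.6 370.7] [ 7.1 32.6] 21.8
```

move_arm:
  series:
    - {"offset":[0,0,-0.03],"delta_rot":[0,0,0],"claw":-1}
    - {"offset":[0,0,-0.05],"delta_rot":[0,0,0],"claw":-1}
    - {"offset":[0,0,-0.07],"delta_rot":[0,0,0],"claw":-1}
    - {"offset":[0,0,-0.09],"delta_rot":[0,0,0],"claw":-1}
    - {"offset":[0,0,-0.11],"delta_rot":[0,0,0],"claw":-1}
    - {"offset":[0,0,-0.12],"delta_rot":[0,0,0],"claw":-1}
    - {"offset":[0,0,-0.13],"delta_rot":[0,0,0],"claw":-1}
    - {"offset":[0,0,-0.14],"delta_rot":[0,0,0],"claw":-1}
    - {"offset":[0,0,-0.14],"delta_rot":[0,0,0],"claw":-1}
    - {"offset":[0,0,-0.14],"delta_rot":[0,0,0],"claw":-1}
  newtons: 20

```text
time: 9.05
position: [0.4692, 0.3735, 0.0698]
ee_rot: [-0.194, 0.981, 0.0, 0.0]
wrist_force: [-0.3, -0.1, -0.5]
finger_gap: 0.198
finger_force: 20.0
```

move_arm:
  series:
    - {"offset":[0,0,-0.015],"delta_rot":[0,0,0],"claw":-1}
    - {"offset":[0,0,-0.03],"delta_rot":[0,0,0],"claw":-1}
    - {"offset":[0,0,-0.036],"delta_rot":[0,0,0],"claw":-1}
    - {"offset":[0,0,-0.036],"delta_rot":[0,0,0],"claw":-1}
    - {"offset":[0,0,-0.036],"delta_rot":[0,0,0],"claw":0}
    - {"offset":[0,0,-0.036],"delta_rot":[0,0,0],"claw":0}
    - {"offset":[0,0,-0.036],"delta_rot":[0,0,0],"claw":0}
    - {"offset":[0,0,-0.036],"delta_rot":[0,0,0],"claw":0}
    - {"offset":[0,0,0.1],"delta_rot":[0,0,0],"claw":0}
    - {"offset":[0,0,0.4],"delta_rot":[0,0,0],"claw":0}
  newtons: 20

```text
time: 10.3
position: [0.468, 0.3725, 0.1297]
ee_rot: [-0.194, 0.981, -0.001, -0.002]
wrist_force: [1.4, 1.0, 1.3]
finger_gap: 0.497
finger_force: 0.0
```

```bash
python3 - <<'E'
from h import *
s,c,w=wrist("w5"); print(s["position"],s["wrist_force"])
show(w,dict(park=(.41,.53,.32,.43,.030,.040),sh=(.43,.51,.33,.42,.0405,.0455),plug=(.43,.51,.33,.42,.08,.12),ctrl=(.39,.51,.2,.31,.039,.051)))
E
```

```text
[0.46799321 0.37250927 0.129665  ] [1.37776874 0.95940921 1.32389369]
park 2160 [0.4653 0.3716 0.0373] [469.7 374. ] [52.8 51.6] 22.3
sh 570 [0.4622 0.3717 0.0432] [468.7 374.5] [35.3 28. ] 22.0
plug 972 [0.4678 0.3738 0.0868] [469.3 374.5] [26.4 17.7] 22.1
ctrl 6943 [0.4511 0.2622 0.0463] [452.7 260. ] [80.6 67.4] 2.1
```

The plug is home in the parking block: shoulder top at about 42 mm, centred and aligned. Now over the pump, high, to the carriers.

move_arm:
  series:
    - {"offset":[0,0,0.4],"delta_rot":[0,0,0],"claw":0}
    - {"offset":[0,0,0.8],"delta_rot":[0,0,0],"claw":0}
    - {"offset":[0,0,1],"delta_rot":[0,0,0],"claw":0}
    - {"offset":[0,-0.3,1],"delta_rot":[0,0,-0.02],"claw":0}
    - {"offset":[0,-0.6,1],"delta_rot":[0,0,-0.04],"claw":0}
    - {"offset":[0,-0.9,1],"delta_rot":[0,0,-0.06],"claw":0}
    - {"offset":[0,-1,1],"delta_rot":[0,0,-0.08],"claw":0}
    - {"offset":[0,-1,1],"delta_rot":[0,0,-0.1],"claw":0}
    - {"offset":[0,-1,1],"delta_rot":[0,0,-0.12],"claw":0}
    - {"offset":[0,-1,1],"delta_rot":[0,0,-0.13],"claw":0}

```text
time: 11.6
position: [0.4692, 0.2237, 0.2813]
ee_rot: [0.213, 0.977, 0.001, 0.001]
wrist_force: [0.2, 0.4, -0.6]
finger_gap: 0.504
finger_force: 0.0
```

move_arm:
  series:
    - {"offset":[0,-0.3,0.3],"delta_rot":[0,0,-0.02],"claw":0}
    - {"offset":[0,-0.6,0.3],"delta_rot":[0,0,-0.04],"claw":0}
    - {"offset":[0,-0.9,0.3],"delta_rot":[0,0,-0.06],"claw":0}
    - {"offset":[0,-1,0.3],"delta_rot":[0,0,-0.08],"claw":0}
    - {"offset":[0,-1,0.3],"delta_rot":[0,0,-0.1],"claw":0}
    - {"offset":[0,-1,0.3],"delta_rot":[0,0,-0.12],"claw":0}
    - {"offset":[0,-1,0.3],"delta_rot":[0,0,-0.14],"claw":0}
    - {"offset":[0,-1,0.3],"delta_rot":[0,0,-0.16],"claw":0}
    - {"offset":[0,-1,0.3],"delta_rot":[0,0,-0.17],"claw":0}
    - {"offset":[0,-1,0.3],"delta_rot":[0,0,-0.17],"claw":0}

```text
time: 12.85
position: [0.4691, 0.0738, 0.3259]
ee_rot: [0.679, 0.734, 0.001, 0.0]
wrist_force: [-0.7, 0.0, 0.4]
finger_gap: 0.501
finger_force: 0.0
```

```bash
python3 - <<'E'
from h import *
s=observe(); print(s["position"],s["ee_rot"],s["qpos"].round(2))
w=cloud(dict(np.load("pics/top0.npz"))); m=(w[...,1]<-.38)&(w[...,1]>-.6)&(w[...,2]>.03)&(w[...,0]>.35)&(w[...,0]<.7)
p=w[m]
for a in np.arange(.35,.7,.05):
    q=p[(p[:,0]>a)&(p[:,0]<a+.05)]; print(a.round(2),len(q),q[:,1].max() if len(q) else 0)
E
```

```text
[0.46912883 0.07378627 0.32591243] [6.79484785e-01 7.33689065e-01 7.62121830e-04 4.50167643e-04] [-0.08  0.08 -0.14  1.88  0.01  1.18 -0.15]
0.35 1726 -0.47298186948737764
0.4 1660 -0.47322007007214373
0.45 1634 -0.47317789212742456
0.5 1581 -0.46809937259593337
0.55 2148 -0.46758007125067
0.6 2307 -0.4729633937432347
0.65 2212 -0.4736159038066401
```

move_arm:
  series:
    - {"offset":[0,-0.3,0],"delta_rot":[0,0,0],"claw":0}
    - {"offset":[0,-0.6,0],"delta_rot":[0,0,0],"claw":0}
    - {"offset":[0,-0.9,0],"delta_rot":[0,0,0],"claw":0}
    - {"offset":[0,-1,0],"delta_rot":[0,0,0],"claw":0}
    - {"offset":[0,-1,0],"delta_rot":[0,0,0],"claw":0}
    - {"offset":[0,-1,0],"delta_rot":[0,0,0],"claw":0}
    - {"offset":[0,-1,0],"delta_rot":[0,0,0],"claw":0}
    - {"offset":[0,-1,0],"delta_rot":[0,0,0],"claw":0}
    - {"offset":[0,-1,0],"delta_rot":[0,0,0],"claw":0}
    - {"offset":[0,-1,0],"delta_rot":[0,0,0],"claw":0}

```text
time: 14.1
position: [0.4691, -0.0764, 0.3247]
ee_rot: [0.68, 0.733, -0.0, -0.0]
wrist_force: [-0.1, -0.3, 0.7]
finger_gap: 0.499
finger_force: 0.0
```

```bash
cat >> h.py <<'E'
def carriers(w,lim=(.36,.56,-.42,.0)):
    x,y,z=w[...,0],w[...,1],w[...,2]
    for nm,lo,hi in (("post",.165,.19),("foot",.008,.026),("strap",.03,.128)):
        m=((x>lim[0])&(x<lim[1])&(y>lim[2])&(y<lim[3])&(z>lo)&(z<hi)).astype(np.uint8)
        n,l,st,ce=cv2.connectedComponentsWithStats(m)
        for i in range(1,n):
            if st[i,4]<40: continue
            p=w[l==i]; r=cv2.minAreaRect((p[:,:2]*1000).astype(np.float32))
            e=np.linalg.svd(p[:,:2]-p[:,:2].mean(0),full_matrices=False)[2][0]
            print(nm,st[i,4],p.mean(0).round(4),np.round(r[0],1),np.round(r[1],1),round(r[2],1),"pca",round(np.degrees(np.arctan2(e[1],e[0]))%180,1))
E
python3 - <<'E'
from h import *
s,c,w=wrist("w6"); print(s["position"]); carriers(w)
cv2.imwrite("pics/w6b.png",cv2.resize(c["image"],(800,600)))
E
```

```text
[ 0.46914859 -0.07639599  0.32470335]
post 258 [ 0.4593 -0.0649  0.1751] [459.2 -65.4] [15.8 16. ] 79.9 pca 62.8
post 164 [ 0.4301 -0.223   0.174 ] [ 429.4 -224.9] [16.4 14.9] 89.3 pca 76.3
foot 1075 [ 0.4585 -0.062   0.0173] [459.4 -65.9] [60.9 56.2] 79.7 pca 12.3
foot 637 [ 0.4389 -0.2176  0.0165] [ 433.3 -224.3] [48.9 59.7] 2.5 pca 110.3
foot 344 [ 0.4477 -0.3371  0.0183] [ 443.2 -343.2] [59.7 46.9] 68.6 pca 32.8
strap 58 [ 0.4627 -0.045   0.0833] [461.7 -53.5] [24.7  5.8] 79.2 pca 69.0
strap 202 [ 0.43   -0.2098  0.0709] [ 431.2 -224. ] [ 5.9 48.7] 6.6 pca 95.4
strap 158 [ 0.4427 -0.3271  0.0543] [ 439.6 -338.6] [47.2  7.1] 68.1 pca 63.8
```

View pics/w6b.png

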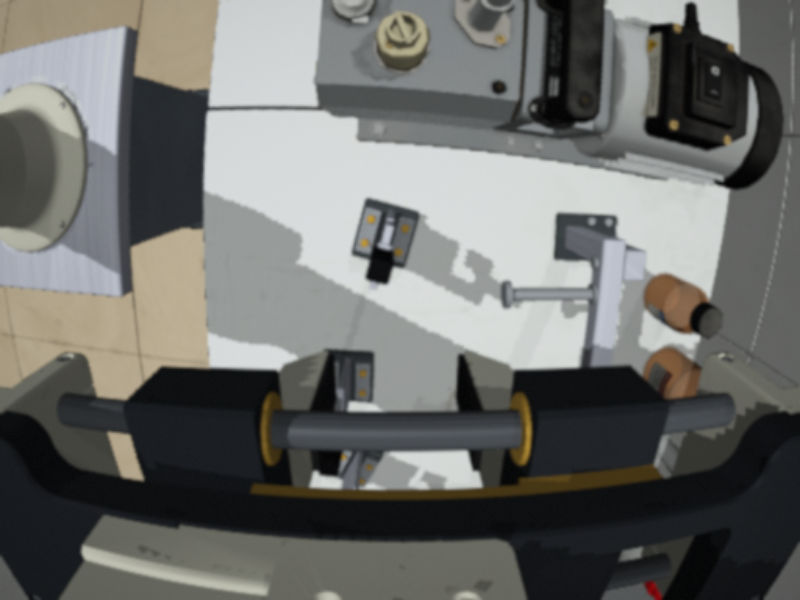

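```bash
python3 - <<'E'
from h import *
d=np.load("pics/w6.npz"); w=d["w"]; x,y,z=w[...,0],w[...,1],w[...,2]
p=w[(abs(x-.46)<.02)&(y>-.1)&(y<-.03)&(z>.025)&(z<.16)]
o=np.argsort(p[:,2]); print(p[o][::2].round(3).tolist())
cv2.imwrite("pics/cA.png",cv2.resize(d["image"][120:210,210:330],None,fx=6,fy=6,interpolation=cv2.INTER_CUBIC))
E
```

```text
[[0.474, -0.082, 0.025], [0.442, -0.053, 0.025], [0.479, -0.057, 0.026], [0.478, -0.057, 0.026], [0.475, -0.079, 0.026], [0.465, -0.042, 0.029], [0.462, -0.041, 0.036], [0.466, -0.042, 0.039], [0.465, -0.042, 0.043], [0.463, -0.041, 0.046], [0.462, -0.041, 0.05], [0.465, -0.042, 0.055], [0.459, -0.053, 0.06], [0.466, -0.042, 0.063], [0.465, -0.042, 0.068], [0.464, -0.042, 0.071], [0.466, -0.042, 0.074], [0.465, -0.042, 0.078], [0.461, -0.042, 0.083], [0.459, -0.051, 0.084], [0.463, -0.041, 0.085], [0.466, -0.042, 0.085], [0.465, -0.044, 0.085], [0.464, -0.044, 0.086], [0.467, -0.044, 0.086], [0.461, -0.044, 0.105], [0.467, -0.042, 0.105], [0.465, -0.042, 0.111], [0.464, -0.042, 0.113], [0.463, -0.041, 0.115], [0.465, -0.042, 0.118], [0.464, -0.042, 0.122], [0.463, -0.042, 0.123], [0.458, -0.056, 0.126], [0.465, -0.042, 0.128], [0.452, -0.085, 0.13], [0.461, -0.053, 0.13], [0.452, -0.088, 0.13], [0.454, -0.09, 0.131], [0.465, -0.052, 0.131], [0.461, -0.048, 0.131], [0.462, -0.043, 0.131], [0.456, -0.086, 0.131], [0.461, -0.049, 0.131], [0.461, -0.044, 0.131], [0.455, -0.086, 0.131], [
[... 1175 characters left out ...]
 -0.058, 0.135], [0.468, -0.061, 0.136], [0.467, -0.06, 0.137], [0.459, -0.058, 0.138], [0.466, -0.06, 0.138], [0.458, -0.058, 0.14], [0.461, -0.059, 0.14], [0.468, -0.061, 0.142], [0.464, -0.059, 0.142], [0.46, -0.058, 0.143], [0.453, -0.058, 0.143], [0.466, -0.06, 0.146], [0.457, -0.058, 0.146], [0.454, -0.058, 0.147], [0.456, -0.058, 0.148], [0.459, -0.059, 0.148], [0.453, -0.059, 0.149], [0.458, -0.058, 0.15], [0.466, -0.06, 0.15], [0.465, -0.06, 0.151], [0.457, -0.058, 0.152], [0.46, -0.059, 0.153], [0.459, -0.058, 0.154], [0.454, -0.058, 0.155], [0.468, -0.061, 0.156], [0.462, -0.059, 0.158], [0.467, -0.059, 0.158], [0.456, -0.058, 0.158], [0.468, -0.061, 0.159], [0.455, -0.058, 0.16]]
```

View pics/cA.png

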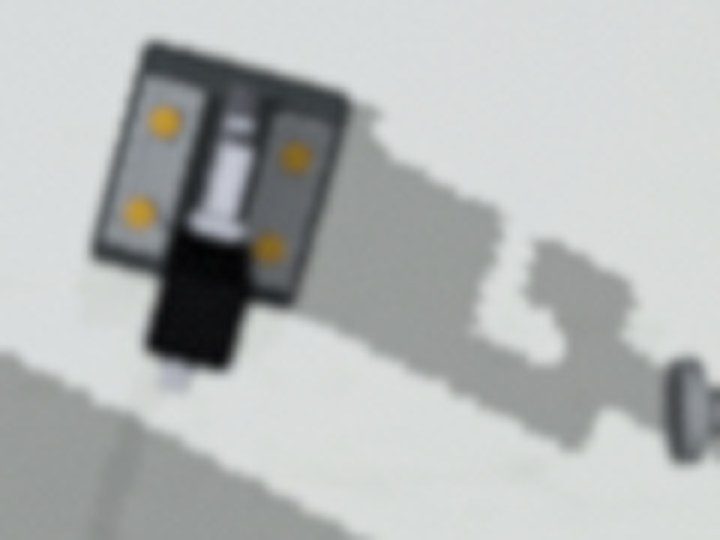

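The crop shows carrier A's shadow with its slot gap open upward, which is world +y. The strap edge depth also has a gap at z = 86–105 mm. So all three slots face about +y, and I'll grasp A first.

move_arm:
  series:
    - {"offset":[-0.07,0.07,0],"delta_rot":[0,0,-0.02],"claw":0}
    - {"offset":[-0.07,0.07,-0.2],"delta_rot":[0,0,-0.041],"claw":0}
    - {"offset":[-0.07,0.07,-0.5],"delta_rot":[0,0,-0.041],"claw":0}
    - {"offset":[-0.07,0.07,-0.7],"delta_rot":[0,0,-0.041],"claw":0}
    - {"offset":[-0.07,0.07,-0.9],"delta_rot":[0,0,-0.041],"claw":0}
    - {"offset":[-0.07,0.07,-1],"delta_rot":[0,0,-0.041],"claw":0}
    - {"offset":[-0.07,0.07,-1],"delta_rot":[0,0,-0.041],"claw":0}
    - {"offset":[-0.07,0.07,-1],"delta_rot":[0,0,-0.041],"claw":0}
    - {"offset":[-0.07,0.07,-1],"delta_rot":[0,0,-0.041],"claw":0}
    - {"offset":[-0.07,0.07,-1],"delta_rot":[0,0,-0.041],"claw":0}

```text
time: 15.4
position: [0.4592, -0.0661, 0.1755]
ee_rot: [0.768, 0.64, 0.001, 0.001]
wrist_force: [-0.2, 0.6, -0.2]
finger_gap: 0.499
finger_force: 0.0
```

```bash
python3 - <<'E'
from h import *
s,c,w=wrist("w7"); print(s["position"],s["ee_rot"]); carriers(w,(.36,.56,-.13,0)); 
E
```

```text
[ 0.45917384 -0.0660917   0.17548626] [7.68475001e-01 6.39879343e-01 5.67459598e-04 5.25707319e-04]
post 753 [ 0.4336 -0.051   0.1781] [435.  -55.3] [11.9 25.8] 29.5 pca 133.7
post 745 [ 0.4901 -0.0613  0.1779] [487.2 -65.1] [26.  12.8] 40.6 pca 26.6
post 782 [ 0.4594 -0.0625  0.1741] [459.1 -64.2] [13.4 15.5] 78.4 pca 169.8
foot 2403 [ 0.4593 -0.0624  0.0171] [458.9 -65.7] [58.7 55.3] 78.8 pca 49.1
strap 201 [ 0.4639 -0.0419  0.0886] [463.6 -43.2] [4.5 5.9] 78.4 pca 168.8
```

move_arm:
  series:
    - {"offset":[0,0,-0.07],"delta_rot":[0,0,0],"claw":0}
    - {"offset":[0,0,-0.07],"delta_rot":[0,0,0],"claw":-1}
    - {"offset":[0,0,-0.07],"delta_rot":[0,0,0],"claw":-1}
    - {"offset":[0,0,-0.07],"delta_rot":[0,0,0],"claw":-1}
    - {"offset":[0,0,-0.07],"delta_rot":[0,0,0],"claw":-1}
    - {"offset":[0,0,-0.07],"delta_rot":[0,0,0],"claw":-1}
    - {"offset":[0,0,-0.07],"delta_rot":[0,0,0],"claw":-1}
    - {"offset":[0,0,-0.07],"delta_rot":[0,0,0],"claw":-1}
    - {"offset":[0,0,0.03],"delta_rot":[0,0,0],"claw":-1}
    - {"offset":[0,0,0.1],"delta_rot":[0,0,0],"claw":-1}
  newtons: 40

```text
time: 16.7
position: [0.459, -0.0661, 0.1909]
ee_rot: [0.769, 0.64, 0.0, 0.0]
wrist_force: [0.7, 0.7, -1.1]
finger_gap: 0.173
finger_force: 40.0
```

```bash
python3 - <<'E'
from h import *
s,c,w=wrist("w8"); print(s["position"],2*np.degrees(np.arctan2(s["ee_rot"][0],s["ee_rot"][1])),s["finger_gap"],s["wrist_force"])
x,y,z=w[...,0],w[...,1],w[...,2]
for lo,hi in ((.03,.055),(.145,.165)):
  m=(x>.36)&(x<.56)&(y>-.13)&(y<0)&(z>lo)&(z<hi)
  p,r=rect(w,m); print(len(p),p.mean(0),r)
E
```

```text
[ 0.45901922 -0.06612052  0.19087875] 100.4392594799419 0.1728492190128994 [ 0.67249909  0.67404654 -1.08385236]
2585 [ 0.46045644 -0.06193179  0.04354961] ((459.7062683105469, -66.24598693847656), (59.646400451660156, 55.119598388671875), 78.9011001586914)
433 [ 0.46301651 -0.05097396  0.15869508] ((463.09686279296875, -50.453765869140625), (18.994245529174805, 14.966203689575195), 77.7933578491211)
```

```bash
cat >> h.py <<'E'
def pins(w,yw=5.0):
    c,s=np.cos(np.radians(yw)),np.sin(np.radians(yw))
    p=w.reshape(-1,3); p=p[~np.isnan(p[:,0])]; q=np.c_[c*p[:,0]+s*p[:,1],-s*p[:,0]+c*p[:,1],p[:,2]]
    b=q[(abs(q[:,0]-.6304)<.02)&(abs(q[:,2]-.1445)<.004)&(q[:,1]<-.08)&(q[:,1]>-.43)]
    if len(b)>50: print("beam",len(b),"x'",np.percentile(b[:,0],[1,50,99]).round(4),"y'",b[:,1].min(),b[:,1].max(),"z",np.median(b[:,2]),"yaw corr",np.degrees(-np.polyfit(b[:,1],b[:,0],1)[0]))
    for k,yc in enumerate((-.1329,-.2525,-.3722)):
        m=(abs(q[:,1]-yc)<.012)&(q[:,0]<.615)&(q[:,0]>.553)&(abs(q[:,2]-.137)<.012); t=q[m]
        if len(t)>15: print("pin",k+1,len(t),"y' med/min/max",np.median(t[:,1]).round(4),np.percentile(t[:,1],[3,97]).round(4),"ztop",np.percentile(t[:,2],97).round(4),"slope",np.degrees(np.polyfit(t[:,0],t[:,1],1)[0]).round(1))
        h=q[(abs(q[:,1]-yc)<.014)&(q[:,0]<.56)&(q[:,0]>.53)&(abs(q[:,2]-.134)<.014)]
        if len(h)>5: print("  head x'",np.percentile(h[:,0],[3,50]).round(4),"y'",np.percentile(h[:,1],[2,98]).round(4))
E
python3 - <<'E'
from h import *
pins(np.load("pics/w6.npz")["w"]); pins(np.load("pics/w8.npz")["w"]); pins(cloud(dict(np.load("pics/top0.npz"))))
E
```

```text
beam 1475 x' [0.615  0.6273 0.6496] y' -0.19345203094589636 -0.08824170996166465 z 0.14530647322208112 yaw corr -3.681987917009638
pin 1 387 y' med/min/max -0.1322 [-0.1369 -0.1286] ztop 0.1416 slope 0.2
  head x' [0.5424 0.5454] y' [-0.141  -0.1236]
beam 2152 x' [0.6144 0.6273 0.6494] y' -0.16999421100724427 -0.08795046177789032 z 0.14525954515306394 yaw corr -4.228430887831898
pin 1 890 y' med/min/max -0.1312 [-0.1372 -0.1282] ztop 0.1413 slope 0.1
  head x' [0.5425 0.545 ] y' [-0.142  -0.1229]
pin 3 103 y' med/min/max -0.3695 [-0.3742 -0.3675] ztop 0.1404 slope -3.2
beam 917 x' [0.6147 0.6265 0.6494] y' -0.41951468284984694 -0.09004244459896128 z 0.14362356518272468 yaw corr -0.06129975975130229
pin 1 88 y' med/min/max -0.1333 [-0.1388 -0.1291] ztop 0.1416 slope 0.3
  head x' [0.5412 0.5466] y' [-0.1445 -0.1251]
pin 2 89 y' med/min/max -0.2526 [-0.259  -0.2485] ztop 0.1433 slope -0.2
  head x' [0.5411 0.5455] y' [-0.2613 -0.2435]
pin 3 92 y' med/min/max -0.3723 [-0.3787 -0.3684] ztop 0.1428 slope 0.3
  head x' [0.5408 0.5454] y' [-0.3795 -0.3626]
```

move_arm:
  series:
    - {"offset":[0,-0.12,0.1],"delta_rot":[0,0,0.015],"claw":-1}
    - {"offset":[0.01,-0.25,0.1],"delta_rot":[0,0,0.03],"claw":-1}
    - {"offset":[0.02,-0.38,0.1],"delta_rot":[0,0,0.043],"claw":-1}
    - {"offset":[0.03,-0.48,0.1],"delta_rot":[0,0,0.043],"claw":-1}
    - {"offset":[0.03,-0.48,0.1],"delta_rot":[0,0,0.043],"claw":-1}
    - {"offset":[0.25,-0.46,0.1],"delta_rot":[0,0,0.043],"claw":-1}
    - {"offset":[0.5,-0.44,0.1],"delta_rot":[0,0,0.043],"claw":-1}
    - {"offset":[0.75,-0.42,0.1],"delta_rot":[0,0,0.043],"claw":-1}
    - {"offset":[0.93,-0.4,0.1],"delta_rot":[0,0,0.043],"claw":-1}
    - {"offset":[0.93,-0.4,0.1],"delta_rot":[0,0,0.043],"claw":-1}

```text
time: 18.0
position: [0.5999, -0.1236, 0.2042]
ee_rot: [0.675, 0.738, 0.001, -0.0]
wrist_force: [-0.7, -0.5, -2.6]
finger_gap: 0.17
finger_force: 40.0
```

```bash
cat >> h.py <<'E'
def held(w,x0,y0,lo=.035,hi=.075):
    x,y,z=w[...,0],w[...,1],w[...,2]
    p,r=rect(w,(abs(x-x0)<.05)&(abs(y-y0)<.06)&(z>lo)&(z<hi)); print("foot",len(p),np.percentile(p[:,2],50),np.round(r[0],1),np.round(r[1],1),round(r[2],1))
E
python3 - <<'E'
from h import *
s,c,w=wrist("w9"); print(s["position"],-2*np.degrees(np.arctan2(s["ee_rot"][0],s["ee_rot"][1])),s["wrist_force"],s["finger_gap"],s["qpos"].round(2))
held(w,.598,-.126); pins(w)
cv2.imwrite("pics/w9b.png",cv2.resize(c["image"],(800,600)))
E
```

```text
[ 0.59994485 -0.12363476  0.20423893] -84.8469883200527 [-0.67951696 -0.49149414 -2.61575297] 0.17048704695739625 [ 0.15  0.44  0.01  1.7  -0.01  1.    0.25]
foot 1037 0.06027022811030833 [ 585.7 -128.3] [24.4 49.4] 3.4
beam 4658 x' [0.6154 0.6284 0.6493] y' -0.19223512560201828 -0.08842991223483024 z 0.14532068535317438 yaw corr -3.7290064427362357
pin 1 1232 y' med/min/max -0.1328 [-0.1382 -0.1289] ztop 0.1414 slope 0.1
  head x' [0.5435 0.5481] y' [-0.1425 -0.1235]
pin 2 366 y' med/min/max -0.2509 [-0.2565 -0.2482] ztop 0.1409 slope -0.1
```

View pics/w9b.png

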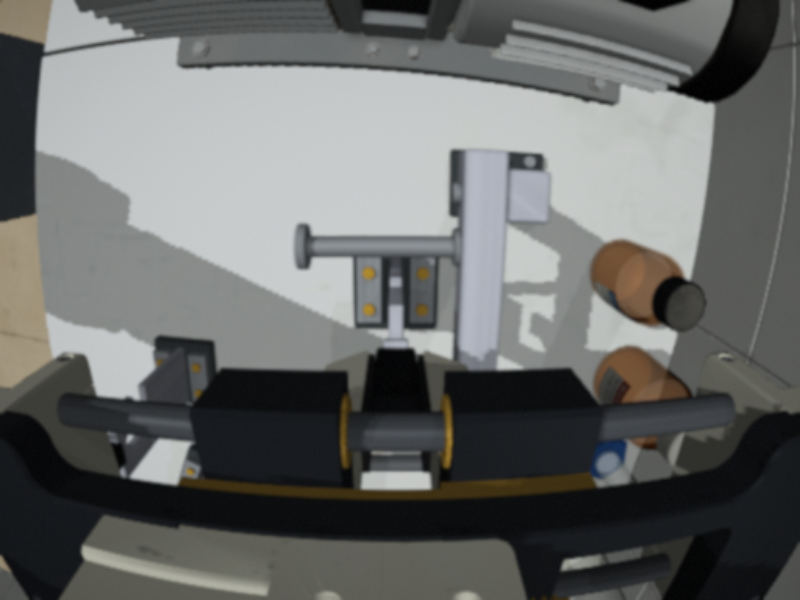

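The view shows the strap at (397,300) beside pin 1, whose head is at (303,245) and rod at row 245, with the head clear. Now slide onto the pin.

move_arm:
  series:
    - {"offset":[0,0,0.013],"delta_rot":[0,0,0],"claw":-1}
    - {"offset":[0,0,0.013],"delta_rot":[0,0,0],"claw":-1}
    - {"offset":[-0.004,0.05,0.013],"delta_rot":[0,0,0],"claw":-1}
    - {"offset":[-0.008,0.1,0.013],"delta_rot":[0,0,0],"claw":-1}
    - {"offset":[-0.013,0.15,0.013],"delta_rot":[0,0,0],"claw":-1}
    - {"offset":[-0.017,0.2,0.013],"delta_rot":[0,0,0],"claw":-1}
    - {"offset":[-0.021,0.24,0.013],"delta_rot":[0,0,0],"claw":-1}
    - {"offset":[-0.025,0.28,0.013],"delta_rot":[0,0,0],"claw":-1}
    - {"offset":[-0.025,0.28,0.013],"delta_rot":[0,0,0],"claw":-1}
    - {"offset":[-0.025,0.28,0.013],"delta_rot":[0,0,0],"claw":-1}

```text
time: 19.3
position: [0.5944, -0.0844, 0.2067]
ee_rot: [0.675, 0.737, -0.0, 0.0]
wrist_force: [-0.3, 0.7, -1.7]
finger_gap: 0.172
finger_force: 40.0
```

```bash
python3 - <<'E'
from h import *
s,c,w=wrist("w10"); P=s["position"]; print(P,"y'",-.08716*P[0]+.9962*P[1],"x'",.9962*P[0]+.08716*P[1],s["wrist_force"],s["finger_gap"])
pins(w)
E
```

```text
[ 0.59438086 -0.08437611  0.20667581] y' -0.13586171292124277 x' 0.5847679885407602 [-0.25539787  0.70562989 -1.71896887] 0.17229724596402707
beam 2971 x' [0.615  0.6291 0.6496] y' -0.1541311897785817 -0.0883428366677737 z 0.14525566943416307 yaw corr -6.217453597980033
pin 1 1019 y' med/min/max -0.1316 [-0.1379 -0.1283] ztop 0.1412 slope -0.3
  head x' [0.5432 0.5478] y' [-0.142  -0.1228]
```

move_arm:
  series:
    - {"offset":[0,0.017,0],"delta_rot":[0,0,0],"claw":-1}
    - {"offset":[0,0.017,0],"delta_rot":[0,0,0],"claw":-1}
    - {"offset":[0,0.017,-0.03],"delta_rot":[0,0,0],"claw":-1}
    - {"offset":[0,0.017,-0.06],"delta_rot":[0,0,0],"claw":-1}
    - {"offset":[0,0.017,-0.08],"delta_rot":[0,0,0],"claw":-1}
    - {"offset":[0,0.017,-0.1],"delta_rot":[0,0,0],"claw":-1}
    - {"offset":[0,0.017,-0.12],"delta_rot":[0,0,0],"claw":-1}
    - {"offset":[0,0.017,-0.135],"delta_rot":[0,0,0],"claw":-1}
    - {"offset":[0,0.017,-0.135],"delta_rot":[0,0,0],"claw":-1}
    - {"offset":[0,0.017,-0.135],"delta_rot":[0,0,0],"claw":-1}

```text
time: 20.6
position: [0.5945, -0.0815, 0.1865]
ee_rot: [0.675, 0.738, 0.0, 0.0]
wrist_force: [-0.5, -0.3, -1.9]
finger_gap: 0.171
finger_force: 40.0
```

```bash
python3 - <<'E'
from h import *
s,c,w=wrist("w11"); P=s["position"]; print(P,"y'",-.08716*P[0]+.9962*P[1],"x'",.9962*P[0]+.08716*P[1],s["wrist_force"],s["moment"],s["finger_gap"])
pins(w)
E
```

```text
[ 0.59446418 -0.08148769  0.18652433] y' -0.1329915325299556 x' 0.5851027496605037 [-0.51617911 -0.25382192 -1.94690139] [-0.09428763  0.02339856  0.01427487] 0.17089186654525806
beam 3038 x' [0.6153 0.6295 0.6498] y' -0.14177232764650477 -0.08828065801408036 z 0.14530678592304624 yaw corr -6.832810348477769
pin 1 965 y' med/min/max -0.1309 [-0.1372 -0.1282] ztop 0.1412 slope 0.2
  head x' [0.5437 0.5481] y' [-0.1413 -0.123 ]
```

move_arm:
  series:
    - {"offset":[0,0,-0.007],"delta_rot":[0,0,0],"claw":-1}
    - {"offset":[0,0,-0.013],"delta_rot":[0,0,0],"claw":-1}
    - {"offset":[0,0,-0.013],"delta_rot":[0,0,0],"claw":-1}
    - {"offset":[0,0,-0.013],"delta_rot":[0,0,0],"claw":-0.4}
    - {"offset":[0,0,-0.013],"delta_rot":[0,0,0],"claw":-0.2}
    - {"offset":[0,0,-0.013],"delta_rot":[0,0,0],"claw":0}
    - {"offset":[0,0,-0.013],"delta_rot":[0,0,0],"claw":0}
    - {"offset":[0,0,0.15],"delta_rot":[0,0,0],"claw":0}
    - {"offset":[0,0,0.5],"delta_rot":[0,0,0],"claw":0}
    - {"offset":[0,0,0.9],"delta_rot":[0,0,0],"claw":0}

```text
time: 21.9
position: [0.5936, -0.0814, 0.3219]
ee_rot: [0.675, 0.738, -0.001, -0.001]
wrist_force: [0.2, -0.1, -0.5]
finger_gap: 0.501
finger_force: 0.0
```

move_arm:
  series:
    - {"offset":[-0.3,-0.1,0],"delta_rot":[0,0,0],"claw":0}
    - {"offset":[-0.6,-0.3,0],"delta_rot":[0,0,0],"claw":0}
    - {"offset":[-0.9,-0.6,0],"delta_rot":[0,0,0],"claw":0}
    - {"offset":[-1,-0.8,0],"delta_rot":[0,0,0],"claw":0}
    - {"offset":[-1,-0.9,0],"delta_rot":[0,0,0],"claw":0}
    - {"offset":[-1,-0.9,0],"delta_rot":[0,0,0],"claw":0}
    - {"offset":[-1,-0.9,0],"delta_rot":[0,0,0],"claw":0}
    - {"offset":[-1,-0.9,0],"delta_rot":[0,0,0],"claw":0}
    - {"offset":[-1,-0.9,0],"delta_rot":[0,0,0],"claw":0}
    - {"offset":[-1,-0.9,0],"delta_rot":[0,0,0],"claw":0}

```text
time: 23.15
position: [0.4446, -0.2161, 0.3214]
ee_rot: [0.675, 0.738, 0.0, -0.0]
wrist_force: [0.0, 0.3, -0.3]
finger_gap: 0.5
finger_force: 0.0
```

```bash
python3 - <<'E'
from h import *
s,c,w=wrist("w12"); print(s["position"],-2*np.degrees(np.arctan2(s["ee_rot"][0],s["ee_rot"][1]))); carriers(w); print("hung?"); carriers(w,(.55,.64,-.14,-.03))
t=read_camera("top"); cv2.imwrite("pics/t1.png",cv2.resize(t["image"][130:280,250:420],None,fx=4,fy=4,interpolation=cv2.INTER_CUBIC))
W=cloud(t); print("top"); x,y,z=W[...,0],W[...,1],W[...,2]
for n,b in dict(A=(.56,.63,-.12,-.04,.18,.21),B=(.38,.5,-.29,-.18,.165,.185),C=(.38,.5,-.4,-.3,.165,.185)).items(): show(W,{n:b})
E
```

```text
[ 0.44458434 -0.21607796  0.32136835] -84.90892060731225
post 265 [ 0.4293 -0.2237  0.1748] [ 429.3 -224.9] [16.  16.1] 1.2 pca 87.7
post 60 [ 0.4388 -0.3452  0.1758] [ 438.5 -345.9] [ 8.3 16.3] 89.4 pca 1.2
foot 1096 [ 0.43   -0.2213  0.0172] [ 429.5 -224.6] [56.  59.3] 3.6 pca 158.5
foot 871 [ 0.438  -0.3333  0.0171] [ 439.4 -341. ] [61.  56.1] 69.0 pca 22.6
strap 93 [ 0.4301 -0.2061  0.0809] [ 432.1 -217.2] [ 5.7 33.8] 11.9 pca 98.8
strap 417 [ 0.4401 -0.3337  0.0772] [ 438.6 -340.8] [50.2  6.3] 67.1 pca 66.1
hung?
post 198 [ 0.5889 -0.0838  0.1781] [591.1 -85.2] [10.3 20. ] 44.0 pca 118.4
strap 184 [ 0.5919 -0.0639  0.0878] [593.7 -63.1] [22.6  9.5] 80.9 pca 90.9
strap 1134 [ 0.5865 -0.0919  0.0574] [583.9 -90.8] [49.8 76.3] 35.6 pca 124.6
top
A 45 [ 0.5923 -0.0819  0.193 ] [593.  -82.5] [14.7 15.9] 0.6
B 39 [ 0.4271 -0.2249  0.1729] [ 426.9 -225.4] [14.8 12.8] 88.6
C attempt to get argmax of an empty sequence
```

View pics/t1.png

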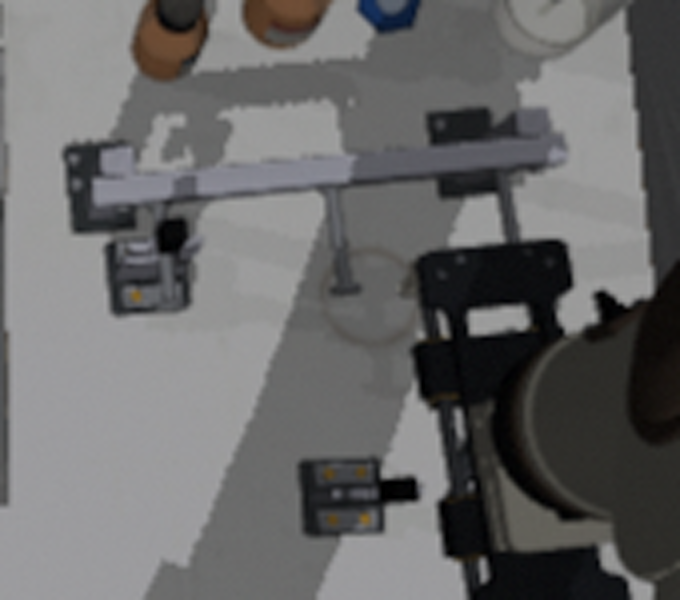

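Carrier A hangs on pin 1: its post top is at 0.195 m and its shadow is correct. B and C are still where they were (B at about (345,495) in the crop). Grasping B.

move_arm:
  series:
    - {"offset":[-0.05,-0.03,0],"delta_rot":[0,0,-0.009],"claw":0}
    - {"offset":[-0.1,-0.058,0],"delta_rot":[0,0,-0.009],"claw":0}
    - {"offset":[-0.1,-0.058,-0.3],"delta_rot":[0,0,-0.009],"claw":0}
    - {"offset":[-0.1,-0.058,-0.6],"delta_rot":[0,0,-0.009],"claw":0}
    - {"offset":[-0.1,-0.058,-0.8],"delta_rot":[0,0,-0.009],"claw":0}
    - {"offset":[-0.1,-0.058,-0.95],"delta_rot":[0,0,-0.009],"claw":0}
    - {"offset":[-0.1,-0.058,-1],"delta_rot":[0,0,-0.009],"claw":0}
    - {"offset":[-0.1,-0.058,-1],"delta_rot":[0,0,-0.009],"claw":0}
    - {"offset":[-0.1,-0.058,-1],"delta_rot":[0,0,-0.009],"claw":0}
    - {"offset":[-0.1,-0.058,-1],"delta_rot":[0,0,-0.009],"claw":0}

```text
time: 24.5
position: [0.43, -0.2255, 0.1724]
ee_rot: [0.696, 0.718, 0.0, 0.001]
wrist_force: [0.6, -0.1, 0.5]
finger_gap: 0.499
finger_force: 0.0
```

```bash
python3 - <<'E'
from h import *
s,c,w=wrist("w13"); print(s["position"],-2*np.degrees(np.arctan2(s["ee_rot"][0],s["ee_rot"][1]))); carriers(w,(.38,.48,-.28,-.16))
E
```

```text
[ 0.430015   -0.22547148  0.17237208] -88.18454966040915
post 772 [ 0.402  -0.2159  0.1777] [ 404.2 -219.8] [11.6 25.2] 43.6 pca 151.2
post 768 [ 0.4596 -0.2141  0.1777] [ 457.8 -217.9] [25. 12.] 52.3 pca 32.4
post 751 [ 0.4285 -0.2213  0.174 ] [ 428.6 -223. ] [15.6 11.8] 1.6 pca 4.1
foot 2449 [ 0.4289 -0.2219  0.0171] [ 429.2 -225.6] [56.2 60. ] 1.8 pca 117.7
strap 214 [ 0.4286 -0.2009  0.0875] [ 428.6 -202.3] [4.8 6.1] 89.5 pca 0.1
```

move_arm:
  series:
    - {"offset":[0,0,-0.05],"delta_rot":[0,0,0],"claw":0}
    - {"offset":[0,0,-0.05],"delta_rot":[0,0,0],"claw":-1}
    - {"offset":[0,0,-0.05],"delta_rot":[0,0,0],"claw":-1}
    - {"offset":[0,0,-0.05],"delta_rot":[0,0,0],"claw":-1}
    - {"offset":[0,0,-0.05],"delta_rot":[0,0,0],"claw":-1}
    - {"offset":[0,0,-0.05],"delta_rot":[0,0,0],"claw":-1}
    - {"offset":[0,0,-0.05],"delta_rot":[0,0,0],"claw":-1}
    - {"offset":[0,0,-0.05],"delta_rot":[0,0,0],"claw":-1}
    - {"offset":[0,0,0.05],"delta_rot":[0,0,0],"claw":-1}
    - {"offset":[0,0,0.15],"delta_rot":[0,0,0],"claw":-1}
  newtons: 40

```text
time: 25.8
position: [0.4295, -0.2253, 0.1951]
ee_rot: [0.696, 0.718, 0.0, 0.0]
wrist_force: [0.2, -0.2, -3.1]
finger_gap: 0.174
finger_force: 40.0
```

```bash
python3 - <<'E'
from h import *
s,c,w=wrist("w14"); print(s["position"],s["finger_gap"]); held(w,.43,-.225,.03,.06); pins(w)
E
```

```text
[ 0.42946485 -0.22526209  0.19505217] 0.17415138291932838
foot 2610 0.050268159676339144 [ 430.  -225.2] [55.1 58.8] 1.5
beam 3460 x' [0.6147 0.6236 0.6369] y' -0.30243969574854856 -0.08838922277057865 z 0.14526527997625427 yaw corr 0.10662766970492811
pin 1 738 y' med/min/max -0.1347 [-0.1437 -0.1219] ztop 0.1473 slope -1.5
  head x' [0.542  0.5433] y' [-0.1436 -0.1246]
pin 2 689 y' med/min/max -0.2518 [-0.2578 -0.2479] ztop 0.1422 slope -0.2
  head x' [0.5419 0.5432] y' [-0.2623 -0.2432]
pin 3 30 y' med/min/max -0.3687 [-0.3701 -0.3674] ztop 0.1362 slope -1.1
  head x' [0.542  0.5431] y' [-0.3727 -0.3621]
```

move_arm:
  series:
    - {"offset":[0,0,0.085],"delta_rot":[0,0,0],"claw":-1}
    - {"offset":[0.01,-0.08,0.085],"delta_rot":[0,0,0.009],"claw":-1}
    - {"offset":[0.02,-0.16,0.085],"delta_rot":[0,0,0.009],"claw":-1}
    - {"offset":[0.03,-0.237,0.085],"delta_rot":[0,0,0.009],"claw":-1}
    - {"offset":[0.03,-0.237,0.085],"delta_rot":[0,0,0.009],"claw":-1}
    - {"offset":[0.25,-0.218,0.085],"delta_rot":[0,0,0.009],"claw":-1}
    - {"offset":[0.5,-0.196,0.085],"delta_rot":[0,0,0.009],"claw":-1}
    - {"offset":[0.7,-0.178,0.085],"delta_rot":[0,0,0.009],"claw":-1}
    - {"offset":[0.7,-0.178,0.085],"delta_rot":[0,0,0.009],"claw":-1}
    - {"offset":[0.7,-0.178,0.085],"delta_rot":[0,0,0.009],"claw":-1}

```text
time: 27.1
position: [0.5334, -0.2516, 0.206]
ee_rot: [0.675, 0.738, -0.0, -0.001]
wrist_force: [-1.3, -0.0, -2.7]
finger_gap: 0.17
finger_force: 40.0
```

```bash
cat >> h.py <<'E'
def st():
    s=observe(); P=s["position"]; print(P.round(4),"x'",(.9962*P[0]+.08716*P[1]).round(4),"y'",(-.08716*P[0]+.9962*P[1]).round(4),"yaw",-2*np.degrees(np.arctan2(s["ee_rot"][0],s["ee_rot"][1])).round(2),s["wrist_force"].round(1),s["finger_gap"].round(3))
E
python3 -c "
from h import *
st()"
```

```text
Traceback (most recent call last):
  File "h.py", line 51, in st
    s=observe(); P=s["position"]; print(P.round(4),"x'",(.9962*P[0]+.08716*P[1]).round(4),"y'",(-.08716*P[0]+.9962*P[1]).round(4),"yaw",-2*np.degrees(np.arctan2(s["ee_rot"][0],s["ee_rot"][1])).round(2),s["wrist_force"].round(1),s["finger_gap"].round(3))
                                                                                                                                                                                                                                    ^^^^^^^^^^^^^^^^^^^^^
AttributeError: 'float' object has no attribute 'round'
```

move_arm:
  series:
    - {"offset":[0.12,0.011,0.01],"delta_rot":[0,0,0],"claw":-1}
    - {"offset":[0.25,0.022,0.01],"delta_rot":[0,0,0],"claw":-1}
    - {"offset":[0.38,0.033,0.01],"delta_rot":[0,0,0],"claw":-1}
    - {"offset":[0.5,0.044,0.01],"delta_rot":[0,0,0],"claw":-1}
    - {"offset":[0.5,0.044,0.01],"delta_rot":[0,0,0],"claw":-1}
    - {"offset":[0.495,0.1,0.01],"delta_rot":[0,0,0],"claw":-1}
    - {"offset":[0.49,0.16,0.01],"delta_rot":[0,0,0],"claw":-1}
    - {"offset":[0.485,0.22,0.01],"delta_rot":[0,0,0],"claw":-1}
    - {"offset":[0.48,0.26,0.01],"delta_rot":[0,0,0],"claw":-1}
    - {"offset":[0.48,0.26,0.01],"delta_rot":[0,0,0],"claw":-1}

```text
time: 28.35
position: [0.6065, -0.2119, 0.2083]
ee_rot: [0.675, 0.738, 0.0, -0.0]
wrist_force: [0.0, -0.0, -2.0]
finger_gap: 0.169
finger_force: 40.0
```

```bash
sed -i 's/s\["finger_gap"\].round(3)/s["finger_gap"]/' h.py; python3 -c "
from h import *
s,c,w=wrist('w15');st();pins(w);held(w,.605,-.21,.04,.075)"
```

```text
[ 0.6064 -0.2126  0.2083] x' 0.5856 y' -0.2647 yaw -84.92 [-0.7 -0.1 -2.9] 0.1656508379635522
beam 7175 x' [0.6152 0.6273 0.648 ] y' -0.2830096609119565 -0.10436102586606393 z 0.1453256533167873 yaw corr -1.4887010789328796
pin 1 888 y' med/min/max -0.135 [-0.1387 -0.1292] ztop 0.1417 slope 0.1
  head x' [0.5433 0.5479] y' [-0.1439 -0.1249]
pin 2 1011 y' med/min/max -0.2519 [-0.2574 -0.2435] ztop 0.1413 slope 0.4
  head x' [0.5429 0.5477] y' [-0.2618 -0.2433]
foot 1769 0.05955881285232387 [ 606.1 -200.8] [55.2 36.7] 5.3
```

move_arm:
  series:
    - {"offset":[-0.004,0.04,0],"delta_rot":[0,0,0],"claw":-1}
    - {"offset":[-0.007,0.08,0],"delta_rot":[0,0,0],"claw":-1}
    - {"offset":[-0.007,0.08,0],"delta_rot":[0,0,0],"claw":-1}
    - {"offset":[-0.007,0.08,-0.03],"delta_rot":[0,0,0],"claw":-1}
    - {"offset":[-0.007,0.08,-0.06],"delta_rot":[0,0,0],"claw":-1}
    - {"offset":[-0.007,0.08,-0.09],"delta_rot":[0,0,0],"claw":-1}
    - {"offset":[-0.007,0.08,-0.12],"delta_rot":[0,0,0],"claw":-1}
    - {"offset":[-0.007,0.08,-0.14],"delta_rot":[0,0,0],"claw":-1}
    - {"offset":[-0.007,0.08,-0.15],"delta_rot":[0,0,0],"claw":-1}
    - {"offset":[-0.007,0.08,-0.15],"delta_rot":[0,0,0],"claw":-1}

```text
time: 29.65
position: [0.6053, -0.2009, 0.1856]
ee_rot: [0.675, 0.738, -0.0, -0.0]
wrist_force: [-0.5, 0.3, -2.0]
finger_gap: 0.173
finger_force: 40.0
```

```bash
python3 -c "
from h import *
st()"
```

```text
[ 0.6053 -0.2009  0.1856] x' 0.5855 y' -0.2529 yaw -84.96 [-0.5  0.3 -2. ] 0.17318409146671065
```

move_arm:
  series:
    - {"offset":[0,0,-0.008],"delta_rot":[0,0,0],"claw":-1}
    - {"offset":[0,0,-0.008],"delta_rot":[0,0,0],"claw":-1}
    - {"offset":[0,0,-0.008],"delta_rot":[0,0,0],"claw":-0.4}
    - {"offset":[0,0,-0.008],"delta_rot":[0,0,0],"claw":-0.2}
    - {"offset":[0,0,-0.008],"delta_rot":[0,0,0],"claw":0}
    - {"offset":[0,0,-0.008],"delta_rot":[0,0,0],"claw":0}
    - {"offset":[0,0,-0.008],"delta_rot":[0,0,0],"claw":0}
    - {"offset":[0,0,0.15],"delta_rot":[0,0,0],"claw":0}
    - {"offset":[0,0,0.5],"delta_rot":[0,0,0],"claw":0}
    - {"offset":[0,0,0.9],"delta_rot":[0,0,0],"claw":0}

```text
time: 30.9
position: [0.6046, -0.2007, 0.3211]
ee_rot: [0.675, 0.738, -0.001, -0.001]
wrist_force: [0.5, -0.4, 0.1]
finger_gap: 0.503
finger_force: 0.0
```

move_arm:
  series:
    - {"offset":[-0.3,-0.2,0],"delta_rot":[0,0,-0.01],"claw":0}
    - {"offset":[-0.6,-0.4,0],"delta_rot":[0,0,-0.03],"claw":0}
    - {"offset":[-0.9,-0.6,0],"delta_rot":[0,0,-0.05],"claw":0}
    - {"offset":[-1,-0.8,0],"delta_rot":[0,0,-0.072],"claw":0}
    - {"offset":[-1,-0.9,0],"delta_rot":[0,0,-0.072],"claw":0}
    - {"offset":[-1,-0.9,0],"delta_rot":[0,0,-0.072],"claw":0}
    - {"offset":[-1,-0.9,0],"delta_rot":[0,0,-0.072],"claw":0}
    - {"offset":[-1,-0.9,0],"delta_rot":[0,0,-0.072],"claw":0}
    - {"offset":[-1,-0.9,0],"delta_rot":[0,0,-0.072],"claw":0}
    - {"offset":[-1,-0.9,0],"delta_rot":[0,0,-0.072],"claw":0}

```text
time: 32.15
position: [0.4555, -0.3355, 0.3207]
ee_rot: [0.823, 0.568, 0.0, -0.0]
wrist_force: [-0.1, -0.1, 0.2]
finger_gap: 0.502
finger_force: 0.0
```

```bash
python3 - <<'E'
from h import *
s,c,w=wrist("w16"); st(); carriers(w,(.36,.56,-.46,-.24)); pins(w)
t=read_camera("top"); cv2.imwrite("pics/t2.png",cv2.resize(t["image"][130:280,250:420],None,fx=4,fy=4,interpolation=cv2.INTER_CUBIC))
W=cloud(t); show(W,dict(A=(.56,.63,-.12,-.04,.18,.21),B=(.57,.64,-.24,-.16,.18,.21)))
E
```

```text
[ 0.4555 -0.3357  0.3207] x' 0.4245 y' -0.3741 yaw -110.84 [ 0.7 -0.2  0.4] 0.4976619965618438
post 268 [ 0.4397 -0.3405  0.1748] [ 439.3 -341.2] [15.4 15.4] 68.8 pca 65.2
foot 1104 [ 0.4415 -0.3387  0.0174] [ 439. -342.] [58.8 56.1] 69.1 pca 131.5
strap 91 [ 0.4473 -0.3241  0.0865] [ 445.6 -332.6] [27.9  5.6] 81.4 pca 77.9
beam 2579 x' [0.6149 0.6264 0.6488] y' -0.41825829935598413 -0.23929037186615965 z 0.14534667921654748 yaw corr 1.5289933266197107
pin 2 327 y' med/min/max -0.2547 [-0.2627 -0.2422] ztop 0.1442 slope -2.6
  head x' [0.5424 0.5455] y' [-0.2633 -0.2439]
pin 3 448 y' med/min/max -0.3724 [-0.3781 -0.3682] ztop 0.1418 slope 0.0
  head x' [0.5422 0.5452] y' [-0.3825 -0.3633]
A 44 [ 0.5925 -0.0818  0.1933] [593.1 -82.4] [14.5 15.3] 1.2
B 49 [ 0.6039 -0.2017  0.1927] [ 603.9 -201.8] [16.2 15.5] 85.0
```

move_arm:
  series:
    - {"offset":[-0.05,-0.02,0],"delta_rot":[0,0,0],"claw":0}
    - {"offset":[-0.11,-0.04,0],"delta_rot":[0,0,0],"claw":0}
    - {"offset":[-0.11,-0.04,-0.3],"delta_rot":[0,0,0],"claw":0}
    - {"offset":[-0.11,-0.04,-0.6],"delta_rot":[0,0,0],"claw":0}
    - {"offset":[-0.11,-0.04,-0.8],"delta_rot":[0,0,0],"claw":0}
    - {"offset":[-0.11,-0.04,-0.95],"delta_rot":[0,0,0],"claw":0}
    - {"offset":[-0.11,-0.04,-1],"delta_rot":[0,0,0],"claw":0}
    - {"offset":[-0.11,-0.04,-1],"delta_rot":[0,0,0],"claw":0}
    - {"offset":[-0.11,-0.04,-1],"delta_rot":[0,0,0],"claw":0}
    - {"offset":[-0.11,-0.04,-1],"delta_rot":[0,0,0],"claw":0}

```text
time: 33.5
position: [0.4394, -0.3423, 0.1717]
ee_rot: [0.824, 0.567, 0.0, 0.001]
wrist_force: [-0.1, -0.8, -0.0]
finger_gap: 0.501
finger_force: 0.0
```

```bash
python3 - <<'E'
from h import *
s,c,w=wrist("w17"); st(); carriers(w,(.38,.5,-.4,-.29))
E
```

```text
[ 0.4393 -0.3422  0.1716] x' 0.4078 y' -0.3792 yaw -110.86 [-0.1  1.1 -0. ] 0.5026676865410344
post 774 [ 0.4168 -0.3222  0.1777] [ 417.4 -326.8] [11.8 25.6] 20.3 pca 129.2
post 759 [ 0.4707 -0.3427  0.1776] [ 467.8 -345.3] [24.4 11.5] 26.9 pca 9.1
post 714 [ 0.44   -0.3377  0.1738] [ 439.5 -339. ] [11.2 15.5] 67.8 pca 158.3
foot 2425 [ 0.4397 -0.3386  0.017 ] [ 438.6 -341.6] [58.2 55.1] 69.3 pca 80.1
strap 207 [ 0.4477 -0.3191  0.0894] [ 447.1 -320.6] [5.1 6. ] 67.7 pca 156.1
```

move_arm:
  series:
    - {"offset":[0,0,-0.045],"delta_rot":[0,0,0],"claw":0}
    - {"offset":[0,0,-0.045],"delta_rot":[0,0,0],"claw":-1}
    - {"offset":[0,0,-0.045],"delta_rot":[0,0,0],"claw":-1}
    - {"offset":[0,0,-0.045],"delta_rot":[0,0,0],"claw":-1}
    - {"offset":[0,0,-0.045],"delta_rot":[0,0,0],"claw":-1}
    - {"offset":[0,0,-0.045],"delta_rot":[0,0,0],"claw":-1}
    - {"offset":[0,0,-0.045],"delta_rot":[0,0,0],"claw":-1}
    - {"offset":[0,0,-0.045],"delta_rot":[0,0,0],"claw":-1}
    - {"offset":[0,0,0.05],"delta_rot":[0,0,0],"claw":-1}
    - {"offset":[0,0,0.15],"delta_rot":[0,0,0],"claw":-1}
  newtons: 40

```text
time: 34.8
position: [0.4387, -0.3419, 0.194]
ee_rot: [0.824, 0.567, -0.0, -0.0]
wrist_force: [0.0, -0.4, -2.8]
finger_gap: 0.169
finger_force: 40.0
```

```bash
python3 - <<'E'
from h import *
s,c,w=wrist("w18"); st(); held(w,.44,-.34,.03,.06); pins(w)
E
```

```text
[ 0.44   -0.3428  0.1965] x' 0.4084 y' -0.3799 yaw -110.88 [ 1.3 -0.6 -1.2] 0.16996699217249875
foot 2556 0.04972216287271365 [ 439.  -341.8] [58.8 55.2] 68.9
beam 3120 x' [0.6144 0.6245 0.6431] y' -0.41835370762740065 -0.2870205578325492 z 0.1452167135026874 yaw corr 1.2624643979370909
pin 3 844 y' med/min/max -0.3718 [-0.3779 -0.3681] ztop 0.1418 slope -0.0
  head x' [0.542  0.5433] y' [-0.3821 -0.3631]
```

move_arm:
  series:
    - {"offset":[0,-0.02,0.08],"delta_rot":[0,0,0.018],"claw":-1}
    - {"offset":[0.01,-0.08,0.08],"delta_rot":[0,0,0.036],"claw":-1}
    - {"offset":[0.02,-0.16,0.08],"delta_rot":[0,0,0.054],"claw":-1}
    - {"offset":[0.036,-0.254,0.08],"delta_rot":[0,0,0.072],"claw":-1}
    - {"offset":[0.036,-0.254,0.08],"delta_rot":[0,0,0.072],"claw":-1}
    - {"offset":[0.25,-0.235,0.08],"delta_rot":[0,0,0.072],"claw":-1}
    - {"offset":[0.5,-0.213,0.08],"delta_rot":[0,0,0.072],"claw":-1}
    - {"offset":[0.7,-0.196,0.08],"delta_rot":[0,0,0.072],"claw":-1}
    - {"offset":[0.7,-0.196,0.08],"delta_rot":[0,0,0.072],"claw":-1}
    - {"offset":[0.7,-0.196,0.08],"delta_rot":[0,0,0.072],"claw":-1}

```text
time: 36.1
position: [0.5429, -0.3709, 0.205]
ee_rot: [0.676, 0.737, -0.0, -0.001]
wrist_force: [-0.3, -0.4, -3.4]
finger_gap: 0.171
finger_force: 40.0
```

```bash
python3 -c "
from h import *
st()"
```

```text
[ 0.5429 -0.3709  0.205 ] x' 0.5085 y' -0.4168 yaw -85.02 [-0.3 -0.4 -3.4] 0.17135482189341306
```

move_arm:
  series:
    - {"offset":[0.12,0.011,0.015],"delta_rot":[0,0,0],"claw":-1}
    - {"offset":[0.25,0.022,0.015],"delta_rot":[0,0,0],"claw":-1}
    - {"offset":[0.38,0.033,0.015],"delta_rot":[0,0,0],"claw":-1}
    - {"offset":[0.5,0.044,0.015],"delta_rot":[0,0,0],"claw":-1}
    - {"offset":[0.5,0.044,0.015],"delta_rot":[0,0,0],"claw":-1}
    - {"offset":[0.495,0.1,0.015],"delta_rot":[0,0,0],"claw":-1}
    - {"offset":[0.49,0.16,0.015],"delta_rot":[0,0,0],"claw":-1}
    - {"offset":[0.485,0.22,0.015],"delta_rot":[0,0,0],"claw":-1}
    - {"offset":[0.48,0.26,0.015],"delta_rot":[0,0,0],"claw":-1}
    - {"offset":[0.48,0.26,0.015],"delta_rot":[0,0,0],"claw":-1}

```text
time: 37.35
position: [0.616, -0.3313, 0.2076]
ee_rot: [0.675, 0.738, 0.0, -0.0]
wrist_force: [0.7, 0.6, -2.8]
finger_gap: 0.17
finger_force: 40.0
```

```bash
python3 -c "
from h import *
s,c,w=wrist('w19');st();pins(w)"
```

```text
[ 0.616  -0.332   0.2076] x' 0.5847 y' -0.3845 yaw -84.92 [-0.  -0.  -2.6] 0.17385369119534727
beam 7151 x' [0.615  0.627  0.6476] y' -0.40235822911036634 -0.226294599026089 z 0.1453395478191693 yaw corr 1.3600910709847023
pin 2 889 y' med/min/max -0.2549 [-0.2587 -0.2491] ztop 0.1416 slope 0.0
  head x' [0.5431 0.5477] y' [-0.264  -0.2451]
pin 3 1040 y' med/min/max -0.3716 [-0.3772 -0.3633] ztop 0.1415 slope -0.2
  head x' [0.5428 0.5475] y' [-0.3817 -0.3634]
```

move_arm:
  series:
    - {"offset":[-0.004,0.04,0],"delta_rot":[0,0,0],"claw":-1}
    - {"offset":[-0.007,0.08,0],"delta_rot":[0,0,0],"claw":-1}
    - {"offset":[-0.007,0.08,0],"delta_rot":[0,0,0],"claw":-1}
    - {"offset":[-0.007,0.08,-0.03],"delta_rot":[0,0,0],"claw":-1}
    - {"offset":[-0.007,0.08,-0.06],"delta_rot":[0,0,0],"claw":-1}
    - {"offset":[-0.007,0.08,-0.09],"delta_rot":[0,0,0],"claw":-1}
    - {"offset":[-0.007,0.08,-0.12],"delta_rot":[0,0,0],"claw":-1}
    - {"offset":[-0.007,0.08,-0.14],"delta_rot":[0,0,0],"claw":-1}
    - {"offset":[-0.007,0.08,-0.147],"delta_rot":[0,0,0],"claw":-1}
    - {"offset":[-0.007,0.08,-0.147],"delta_rot":[0,0,0],"claw":-1}

```text
time: 38.65
position: [0.6148, -0.3203, 0.1854]
ee_rot: [0.675, 0.738, 0.0, 0.0]
wrist_force: [0.7, 0.1, -2.4]
finger_gap: 0.166
finger_force: 40.0
```

```bash
python3 -c "
from h import *
st()"
```

```text
[ 0.6148 -0.3203  0.1854] x' 0.5846 y' -0.3726 yaw -84.96 [ 0.7  0.1 -2.4] 0.16634347168688082
```

Release C, rise, and head back, checking all three.

move_arm:
  series:
    - {"offset":[0,0,-0.007],"delta_rot":[0,0,0],"claw":-1}
    - {"offset":[0,0,-0.007],"delta_rot":[0,0,0],"claw":-1}
    - {"offset":[0,0,-0.007],"delta_rot":[0,0,0],"claw":-0.4}
    - {"offset":[0,0,-0.007],"delta_rot":[0,0,0],"claw":-0.2}
    - {"offset":[0,0,-0.007],"delta_rot":[0,0,0],"claw":0}
    - {"offset":[0,0,-0.007],"delta_rot":[0,0,0],"claw":0}
    - {"offset":[0,0,-0.007],"delta_rot":[0,0,0],"claw":0}
    - {"offset":[0,0,0.15],"delta_rot":[0,0,0],"claw":0}
    - {"offset":[0,0,0.5],"delta_rot":[0,0,0],"claw":0}
    - {"offset":[0,0,0.9],"delta_rot":[0,0,0],"claw":0}

```text
time: 39.9
position: [0.6141, -0.32, 0.3206]
ee_rot: [0.675, 0.738, -0.0, -0.001]
wrist_force: [1.7, -1.0, -0.1]
finger_gap: 0.501
finger_force: 0.0
```

move_arm:
  series:
    - {"offset":[-0.3,0.3,0.1],"delta_rot":[0,0,0],"claw":0}
    - {"offset":[-0.6,0.6,0.1],"delta_rot":[0,0,0],"claw":0}
    - {"offset":[-0.9,0.9,0.1],"delta_rot":[0,0,0],"claw":0}
    - {"offset":[-1,1,0.1],"delta_rot":[0,0,0],"claw":0}
    - {"offset":[-1,1,0.1],"delta_rot":[0,0,0],"claw":0}
    - {"offset":[-1,1,0.1],"delta_rot":[0,0,0],"claw":0}
    - {"offset":[-1,1,0.1],"delta_rot":[0,0,0],"claw":0}
    - {"offset":[-1,1,0.1],"delta_rot":[0,0,0],"claw":0}
    - {"offset":[-1,1,0.1],"delta_rot":[0,0,0],"claw":0}
    - {"offset":[-1,1,0.1],"delta_rot":[0,0,0],"claw":0}

```text
time: 41.15
position: [0.4648, -0.1704, 0.3352]
ee_rot: [0.675, 0.737, -0.0, -0.0]
wrist_force: [0.4, -1.0, -0.1]
finger_gap: 0.497
finger_force: 0.0
```

move_arm:
  series:
    - {"offset":[0,0.3,0],"delta_rot":[0,0,0],"claw":0}
    - {"offset":[0,0.6,0],"delta_rot":[0,0,0],"claw":0}
    - {"offset":[0,0.9,0],"delta_rot":[0,0,0.02],"claw":0}
    - {"offset":[0,1,0],"delta_rot":[0,0,0.04],"claw":0}
    - {"offset":[0,1,0],"delta_rot":[0,0,0.06],"claw":0}
    - {"offset":[0,1,0],"delta_rot":[0,0,0.08],"claw":0}
    - {"offset":[0,1,0],"delta_rot":[0,0,0.1],"claw":0}
    - {"offset":[0,1,0],"delta_rot":[0,0,0.12],"claw":0}
    - {"offset":[0,1,0],"delta_rot":[0,0,0.12],"claw":0}
    - {"offset":[0,1,0],"delta_rot":[0,0,0.12],"claw":0}

```text
time: 42.4
position: [0.4648, -0.0203, 0.3354]
ee_rot: [0.358, 0.934, 0.0, -0.0]
wrist_force: [0.1, -0.6, 0.8]
finger_gap: 0.497
finger_force: 0.0
```

```bash
python3 - <<'E'
from h import *
st()
t=read_camera("top"); cv2.imwrite("pics/t3.png",cv2.resize(t["image"][120:290,220:420],None,fx=4,fy=3.5,interpolation=cv2.INTER_CUBIC))
W=cloud(t); show(W,dict(A=(.56,.63,-.12,-.04,.18,.21),B=(.57,.64,-.24,-.16,.18,.21),C=(.57,.65,-.36,-.28,.18,.21),plug=(.43,.51,.33,.42,.08,.1)))
E
```

```text
[ 0.4648 -0.0203  0.3354] x' 0.4613 y' -0.0607 yaw -41.9 [ 0.1 -0.6  0.8] 0.49704713799047046
A attempt to get argmax of an empty sequence
B attempt to get argmax of an empty sequence
C 53 [ 0.6136 -0.3205  0.1912] [ 614.1 -322.6] [15.1 17.3] 2.2
plug 63 [0.4678 0.3726 0.0855] [468.6 373.3] [25.6 17.8] 21.6
```

View pics/t3.png

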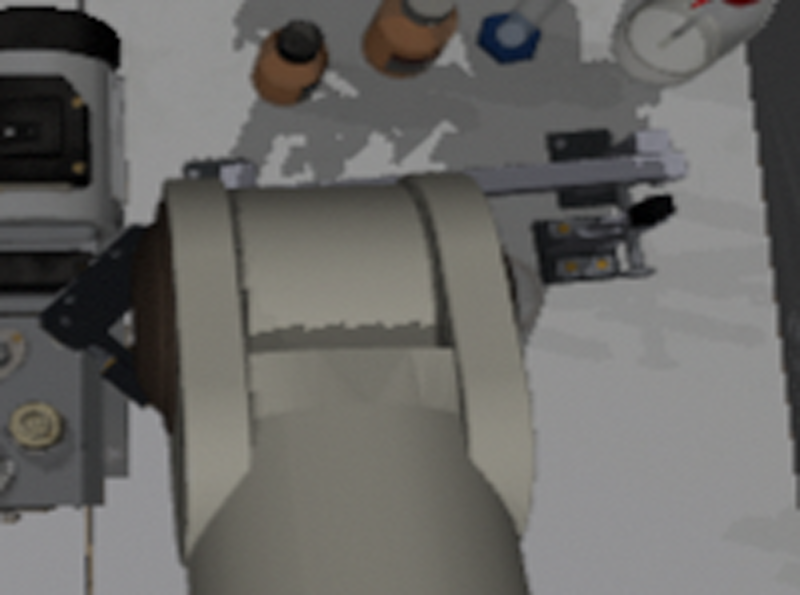

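C hangs on pin 3 at (655,210) in the crop. The arm hides A and B, so I'll check them once it's clear. Back over the pump to the plug.

move_arm:
  series:
    - {"offset":[0,0.3,0],"delta_rot":[0,0,0.02],"claw":0}
    - {"offset":[0,0.6,0],"delta_rot":[0,0,0.04],"claw":0}
    - {"offset":[0,0.9,0],"delta_rot":[0,0,0.06],"claw":0}
    - {"offset":[0,1,0],"delta_rot":[0,0,0.08],"claw":0}
    - {"offset":[0,1,0],"delta_rot":[0,0,0.1],"claw":0}
    - {"offset":[0,1,0],"delta_rot":[0,0,0.12],"claw":0}
    - {"offset":[0,1,0],"delta_rot":[0,0,0.14],"claw":0}
    - {"offset":[0,1,0],"delta_rot":[0,0,0.16],"claw":0}
    - {"offset":[0,1,0],"delta_rot":[0,0,0.178],"claw":0}
    - {"offset":[0,1,0],"delta_rot":[0,0,0.178],"claw":0}

```text
time: 43.7
position: [0.4648, 0.1297, 0.3354]
ee_rot: [-0.193, 0.981, 0.0, -0.0]
wrist_force: [0.0, 0.2, 0.4]
finger_gap: 0.5
finger_force: 0.0
```

move_arm:
  series:
    - {"offset":[0,0.3,0],"delta_rot":[0,0,0],"claw":0}
    - {"offset":[0,0.6,0],"delta_rot":[0,0,0],"claw":0}
    - {"offset":[0,0.9,0],"delta_rot":[0,0,0],"claw":0}
    - {"offset":[0.03,1,0],"delta_rot":[0,0,0],"claw":0}
    - {"offset":[0.03,1,0],"delta_rot":[0,0,0],"claw":0}
    - {"offset":[0.03,1,0],"delta_rot":[0,0,0],"claw":0}
    - {"offset":[0.03,1,0],"delta_rot":[0,0,0],"claw":0}
    - {"offset":[0.03,1,0],"delta_rot":[0,0,0],"claw":0}
    - {"offset":[0.03,1,0],"delta_rot":[0,0,0],"claw":0}
    - {"offset":[0.03,1,0],"delta_rot":[0,0,0],"claw":0}

```text
time: 44.95
position: [0.4693, 0.2795, 0.3355]
ee_rot: [-0.193, 0.981, -0.0, 0.0]
wrist_force: [-0.6, 0.1, -0.3]
finger_gap: 0.499
finger_force: 0.0
```

move_arm:
  series:
    - {"offset":[0,0.3,0],"delta_rot":[0,0,0],"claw":0}
    - {"offset":[0,0.5,0],"delta_rot":[0,0,0],"claw":0}
    - {"offset":[0,0.62,-0.2],"delta_rot":[0,0,0],"claw":0}
    - {"offset":[0,0.62,-0.5],"delta_rot":[0,0,0],"claw":0}
    - {"offset":[0,0.62,-0.8],"delta_rot":[0,0,0],"claw":0}
    - {"offset":[0,0.62,-1],"delta_rot":[0,0,0],"claw":0}
    - {"offset":[0,0.62,-1],"delta_rot":[0,0,0],"claw":0}
    - {"offset":[0,0.62,-1],"delta_rot":[0,0,0],"claw":0}
    - {"offset":[0,0.62,-1],"delta_rot":[0,0,0],"claw":0}
    - {"offset":[0,0.62,-1],"delta_rot":[0,0,0],"claw":0}

```text
time: 46.2
position: [0.4699, 0.3732, 0.1868]
ee_rot: [-0.194, 0.981, 0.0, 0.001]
wrist_force: [0.7, 0.1, 0.3]
finger_gap: 0.497
finger_force: 0.0
```

```bash
python3 - <<'E'
from h import *
s,c,w=wrist("w20"); st(); show(w,dict(park=(.41,.53,.32,.43,.030,.040),plug=(.43,.51,.33,.42,.08,.12),ctrl=(.39,.51,.2,.31,.039,.051)))
t=read_camera("top"); cv2.imwrite("pics/t4.png",cv2.resize(t["image"][120:290,220:420],None,fx=4,fy=3.5,interpolation=cv2.INTER_CUBIC))
W=cloud(t); show(W,dict(A=(.56,.63,-.12,-.04,.18,.21),B=(.57,.64,-.24,-.16,.18,.21),C=(.57,.65,-.36,-.28,.18,.21)))
E
```

```text
[0.4698 0.3731 0.1865] x' 0.5005 y' 0.3307 yaw 22.32 [ 0.6 -0.5  0.7] 0.49982278354019116
park 1408 [0.4662 0.3719 0.0374] [469.9 374.2] [51.9 51.2] 22.0
plug 616 [0.4681 0.3743 0.0868] [468.8 374.7] [25.9 17.4] 22.1
ctrl 4805 [0.4516 0.2617 0.0463] [452.9 260.1] [80.9 67.1] 2.3
A 44 [ 0.5925 -0.0818  0.1932] [593.5 -82.2] [14.9 16.1] 6.2
B 49 [ 0.604  -0.2016  0.1923] [ 604.5 -202.2] [15.9 16.5] 1.6
C 53 [ 0.6136 -0.3204  0.1915] [ 614.1 -321.9] [15.5 16. ] 6.1
```

View pics/t4.png

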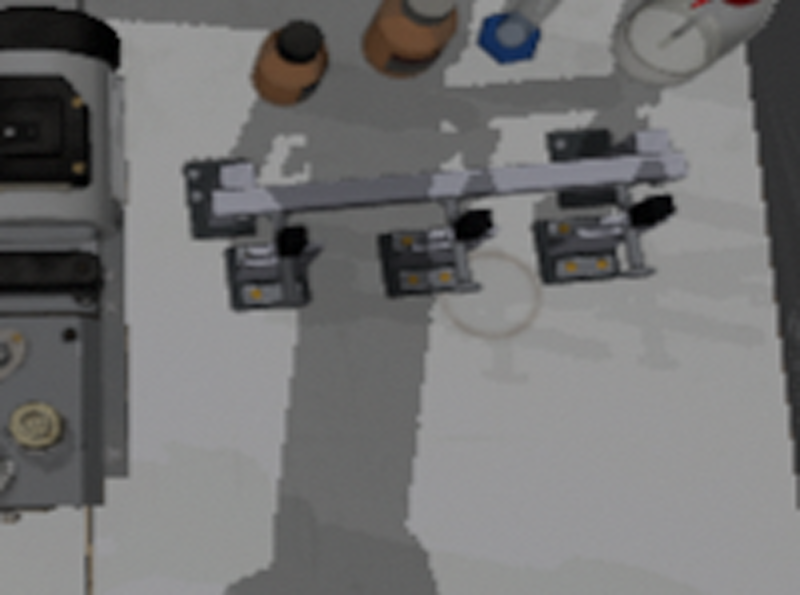

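All three carriers hang, at (290,240), (475,225) and (655,210) in the crop, with heights consistent with +19–20 mm. Now I'll fetch the plug.

move_arm:
  series:
    - {"offset":[-0.004,0.003,-0.3],"delta_rot":[0,0,0],"claw":0}
    - {"offset":[-0.004,0.003,-0.6],"delta_rot":[0,0,0],"claw":0}
    - {"offset":[-0.004,0.003,-0.75],"delta_rot":[0,0,0],"claw":0}
    - {"offset":[-0.004,0.003,-0.82],"delta_rot":[0,0,0],"claw":0}
    - {"offset":[-0.004,0.003,-0.82],"delta_rot":[0,0,0],"claw":-1}
    - {"offset":[-0.004,0.003,-0.82],"delta_rot":[0,0,0],"claw":-1}
    - {"offset":[-0.004,0.003,-0.82],"delta_rot":[0,0,0],"claw":-1}
    - {"offset":[-0.004,0.003,-0.82],"delta_rot":[0,0,0],"claw":-1}
    - {"offset":[-0.004,0.003,-0.82],"delta_rot":[0,0,0],"claw":-1}
    - {"offset":[-0.004,0.003,-0.82],"delta_rot":[0,0,0],"claw":-1}
  newtons: 20

```text
time: 47.55
position: [0.4694, 0.3737, 0.0635]
ee_rot: [-0.194, 0.981, 0.0, 0.001]
wrist_force: [-0.4, -1.3, 6.9]
finger_gap: 0.197
finger_force: 20.0
```

```bash
python3 -c "
from h import *
st()"
```

```text
[0.4694 0.3737 0.0635] x' 0.5002 y' 0.3313 yaw 22.32 [-0.4 -1.3  6.9] 0.19698919960884143
```

move_arm:
  series:
    - {"offset":[0,0,0.1],"delta_rot":[0,0,0],"claw":-1}
    - {"offset":[0,0,0.25],"delta_rot":[0,0,0],"claw":-1}
    - {"offset":[0,0,0.38],"delta_rot":[0,0,0],"claw":-1}
    - {"offset":[0,0,0.38],"delta_rot":[0,0,0],"claw":-1}
    - {"offset":[-0.03,-0.2,0.38],"delta_rot":[0,0,-0.014],"claw":-1}
    - {"offset":[-0.06,-0.4,0.38],"delta_rot":[0,0,-0.028],"claw":-1}
    - {"offset":[-0.09,-0.6,0.38],"delta_rot":[0,0,-0.042],"claw":-1}
    - {"offset":[-0.115,-0.76,0.38],"delta_rot":[0,0,-0.055],"claw":-1}
    - {"offset":[-0.115,-0.76,0.38],"delta_rot":[0,0,-0.055],"claw":-1}
    - {"offset":[-0.115,-0.76,0.38],"delta_rot":[0,0,-0.055],"claw":-1}
  newtons: 20

```text
time: 48.8
position: [0.4515, 0.2603, 0.1193]
ee_rot: [-0.023, 1.0, 0.0, 0.0]
wrist_force: [0.5, 0.7, -0.7]
finger_gap: 0.195
finger_force: 20.0
```

```bash
python3 -c "
from h import *
s,c,w=wrist('w21');st()
show(w,dict(ctrl=(.39,.51,.2,.31,.039,.051),plug=(.42,.49,.23,.29,.12,.15),sh=(.42,.49,.23,.29,.094,.104)))"
```

```text
[0.4514 0.2606 0.1194] x' 0.4724 y' 0.2203 yaw 2.66 [ 0.4 -0.7  0.2] 0.1952353107515272
ctrl 4953 [0.4348 0.2587 0.0463] [442.3 259.6] [59.5 66.3] 2.3
plug 1912 [0.4408 0.2611 0.1348] [441.7 262. ] [ 7.6 39.8] 2.9
sh 728 [0.4372 0.2608 0.0992] [438.9 260.9] [11.9 27.4] 3.0
```

move_arm:
  series:
    - {"offset":[0.005,-0.005,-0.05],"delta_rot":[0,0,0],"claw":-1}
    - {"offset":[0.005,-0.005,-0.1],"delta_rot":[0,0,0],"claw":-1}
    - {"offset":[0.005,-0.005,-0.14],"delta_rot":[0,0,0],"claw":-1}
    - {"offset":[0.005,-0.005,-0.17],"delta_rot":[0,0,0],"claw":-1}
    - {"offset":[0.005,-0.005,-0.19],"delta_rot":[0,0,0],"claw":-1}
    - {"offset":[0.005,-0.005,-0.21],"delta_rot":[0,0,0],"claw":-1}
    - {"offset":[0.005,-0.005,-0.23],"delta_rot":[0,0,0],"claw":-1}
    - {"offset":[0.005,-0.005,-0.25],"delta_rot":[0,0,0],"claw":-1}
    - {"offset":[0.005,-0.005,-0.27],"delta_rot":[0,0,0],"claw":-1}
    - {"offset":[0.005,-0.005,-0.27],"delta_rot":[0,0,0],"claw":-1}
  newtons: 20

```text
time: 50.1
position: [0.452, 0.2583, 0.0786]
ee_rot: [-0.022, 1.0, -0.0, -0.0]
wrist_force: [-0.4, -0.9, -0.9]
finger_gap: 0.197
finger_force: 20.0
```

```bash
python3 -c "
from h import *
st()"
```

```text
[0.452  0.2583 0.0786] x' 0.4728 y' 0.218 yaw 2.52 [-0.4 -0.9 -0.9] 0.19691580395454666
```

move_arm:
  series:
    - {"offset":[0,0.005,-0.015],"delta_rot":[0,0,0],"claw":-1}
    - {"offset":[0,0.005,-0.03],"delta_rot":[0,0,0],"claw":-1}
    - {"offset":[0,0.005,-0.037],"delta_rot":[0,0,0],"claw":-1}
    - {"offset":[0,0.005,-0.037],"delta_rot":[0,0,0],"claw":-1}
    - {"offset":[0,0.005,-0.037],"delta_rot":[0,0,0],"claw":0}
    - {"offset":[0,0.005,-0.037],"delta_rot":[0,0,0],"claw":0}
    - {"offset":[0,0.005,-0.037],"delta_rot":[0,0,0],"claw":0}
    - {"offset":[0,0.005,-0.037],"delta_rot":[0,0,0],"claw":0}
    - {"offset":[0,0.005,0.1],"delta_rot":[0,0,0],"claw":0}
    - {"offset":[0,0.005,0.4],"delta_rot":[0,0,0],"claw":0}
  newtons: 20

```text
time: 51.35
position: [0.4506, 0.2582, 0.1378]
ee_rot: [-0.022, 1.0, -0.001, -0.002]
wrist_force: [0.7, 0.8, 1.0]
finger_gap: 0.503
finger_force: 0.0
```

move_arm:
  series:
    - {"offset":[0,0,0.3],"delta_rot":[0,0,0],"claw":0}
    - {"offset":[0,0,0.6],"delta_rot":[0,0,0],"claw":0}
    - {"offset":[0,0,0.6],"delta_rot":[0,0,0],"claw":0}
    - {"offset":[0,0,0.6],"delta_rot":[0,0,0],"claw":0}
    - {"offset":[0,0,0.6],"delta_rot":[0,0,0],"claw":0}
    - {"offset":[0,0,0.6],"delta_rot":[0,0,0],"claw":0}
    - {"offset":[0,0,0.6],"delta_rot":[0,0,0],"claw":0}
    - {"offset":[0,0,0.6],"delta_rot":[0,0,0],"claw":0}
    - {"offset":[0,0,0.6],"delta_rot":[0,0,0],"claw":0}
    - {"offset":[0,0,0.6],"delta_rot":[0,0,0],"claw":0}

```text
time: 52.6
position: [0.4522, 0.2592, 0.2289]
ee_rot: [-0.022, 1.0, -0.0, 0.0]
wrist_force: [-0.1, -0.3, -0.1]
finger_gap: 0.5
finger_force: 0.0
```

```bash
python3 - <<'E'
from h import *
s,c,w=wrist("w22"); st(); show(w,dict(ctrl=(.39,.51,.2,.31,.039,.0485),sh=(.42,.49,.23,.29,.0495,.0545),plug=(.42,.49,.23,.29,.088,.11)))
W=cloud(read_camera("top")); show(W,dict(A=(.56,.63,-.12,-.04,.18,.21),B=(.57,.64,-.24,-.16,.18,.21),C=(.57,.65,-.36,-.28,.18,.21),plug=(.42,.49,.23,.29,.086,.1)))
E
```

```text
[0.4522 0.2591 0.2289] x' 0.4731 y' 0.2187 yaw 2.52 [ 0.5  0.3 -0.4] 0.4996283375054481
ctrl 3052 [0.4491 0.2596 0.0464] [452.4 259.8] [79.9 65.5] 2.1
sh 312 [0.4466 0.2608 0.0522] [451.8 260.8] [34.6 28. ] 3.1
plug 488 [0.4506 0.2608 0.0957] [452.1 260.9] [26.8 16.6] 2.6
A 45 [ 0.5923 -0.0819  0.1933] [593.  -82.2] [15.3 15.3] 4.0
B 51 [ 0.6039 -0.2013  0.1923] [ 604.3 -202.6] [15.4 16.5] 0.4
C 51 [ 0.6136 -0.3203  0.1919] [ 613.6 -322. ] [15.  16.8] 0.7
plug attempt to get argmax of an empty sequence
```

```bash
python3 -c "
from h import *
print(sign_off())"
```

```text
the job is handed in; nothing more can be done
None
```

I handed the job in at about 53 s of the 210 s allowed, but `sign_off()` gave no verdict. At the last measurements, all three carriers hung one to a pin, the safety plug sat fully home in the controller after its stay in the parking block, the gripper was clear, and I moved none of the bystanders.

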